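Put the washed pastry tools and baking plates away

TASK

Put the washed-up kit on the pastry bench away. Lay every tool that is there flat on the floor of its own compartment of the wooden tray: the palette knife in the narrow long compartment, the brush in the middle-sized one and the wooden spatula in the wide one, all three with the handle end towards the cross compartment and lying straight, and the dough scraper in the cross compartment with its handle along the tray's outer end wall and its blade towards the long compartments. Take both dark baking plates out of their holder and lean them side by side, bottom edge down on the bench, against the steel rail, on the side of it away from the robot and tilted back onto its bar; leave both standing like that and do not shove the other things on the bench about.

Things in the scene. Friction and masses are not known exactly. Their poses are not given: they have to be found in the camera images.
- brush_grip (a point): Pastry brush lying flat, 159 long in all, 60 g: pale wooden handle 95 long (handle 18 wide, 20 high), then a steel ferrule 25 long, 38 wide, 14 high, then tan bristles 40 long, 40 wide, 10 high (solid). The point is the middle of the handle, half-way up (10 above the underside); x points from handle to bristles, which end 111.5 ahead of it; the handle ends 47.5 behind it. z is up. The balance point is some 20 ahead of the point. May be absent. (Sizes in mm.)
- knife_grip (a point): Palette knife lying flat, 168 long in all, 80 g: black handle 90 long (handle 18 wide, 20 high), then a steel blade flush with the underside, 14 wide then 24 wide, 4 to 5 thick. The point is the middle of the handle, half-way up (10 above the underside); x points from handle to blade, which ends 123 ahead of it; the handle ends 45 behind it. z up. Balance point some 10 ahead. May be absent. (Sizes in mm.)
- spatula_grip (a point): Dark wooden spatula lying flat, 163 long in all, 60 g: handle 100 long (handle 18 wide, 20 high), then a flat paddle 65 long, 54 wide, 8 thick, flush with the underside. The point is the middle of the handle, half-way up (10 above the underside); x points from handle to paddle, which ends 113 ahead of it; the handle ends 50 behind it. z up. Balance point some 22 ahead. May be absent. (Sizes in mm.)
- scraper_grip (a point): Dough scraper lying flat, 120 g: white bar handle 20 wide, 120 long (along y), 20 high, with a steel blade 4 thick and 116 long along one side, flush with the underside, reaching 55 ahead (x) of the point; the handle reaches 10 behind it. The point is the middle of the handle, half-way up (10 above the underside). Grasp across the handle's 20; the finger on the blade's side comes down over the 4 thick blade. z up. May be absent. (Sizes in mm.)
- tray: Low wooden tool tray fixed to the bench, 290 (x) by 196 (y); floor 4 thick, all walls 6 thick with their tops 14 above the bench. Origin under its centre. At its -x end, the end nearer the robot, is one cross compartment; beyond it three long compartments of different widths lie side by side along x. (Sizes in mm.)
- slot_narrow (a point): Narrow long compartment, 190 by 42 inside, for the palette knife. The point is the centre of its floor (4 above the bench); x runs along the tray away from the cross compartment, y across it, z up. (Sizes in mm.)
- slot_wide (a point): Wide long compartment, 190 by 72 inside, between the other two, for the wooden spatula. The point is the centre of its floor (4 above the bench); x runs along the tray away from the cross compartment, y across it, z up. (Sizes in mm.)
- slot_medium (a point): Middle-sized long compartment, 190 by 58 inside, for the brush. The point is the centre of its floor (4 above the bench); x runs along the tray away from the cross compartment, y across it, z up. (Sizes in mm.)
- slot_cross (a point): Cross compartment, 82 (x) by 184 (y) inside, for the dough scraper. The point is the centre of its floor (4 above the bench); x points to the long compartments, y across the tray, z up. The outer end wall is on the -x side. (Sizes in mm.)
- plate1_mid (a point): Dark flat metal baking plate, 6 thick (x), 105 wide (y), 125 tall (z, up), 220 g, at first standing on edge in a slot of the holder and so graspable by its top edge from above. The point is its centre, 62.5 above its lower edge. (Sizes in mm.)
- plate2_mid (a point): Dark flat metal baking plate, 6 thick (x), 105 wide (y), 125 tall (z, up), 220 g, at first standing on edge in a slot of the holder and so graspable by its top edge from above. The point is its centre, 62.5 above its lower edge. (Sizes in mm.)
- holder: Aluminium plate holder fixed to the bench, 110 (x) by 130 (y); base 6 thick, two slots 10 wide along y, 62 apart (at x = -31 and +31), between ridges whose tops are 28 above the bench; the plates stand on the base, so their tops are 131 above the bench and each sticks out 103. Origin under its centre. (Sizes in mm.)
- rail_mid (a point): Steel leaning rail fixed to the bench: a level round bar 12 thick, 260 long along y, its axis 70 above the bench, on a 12 square post 78 high at each end; feet reach 52 to the -x side only. The point is the middle of the bar's axis; x is level and points away from the robot, to the side where the plates are to lean; z up. (Sizes in mm.)
- rail: The same leaning rail; its origin is on the bench right under the middle of the bar, with the same axes. (Sizes in mm.)
- tart_ring: Steel tart ring, 80 across, 22 tall; origin under its centre. To be left alone. (Sizes in mm.)
- cup: Steel cup, 68 across, 60 tall; origin under its centre. To be left alone. (Sizes in mm.)
- jam: Amber glass jar with white cap, 60 across, 80 tall; origin under its centre. To be left alone. (Sizes in mm.)
- cutter: Round aluminium cutter, 56 across, 30 tall; origin under its centre. To be left alone. (Sizes in mm.)
- plate1: The baking plate (plate1) itself; its origin is at the middle of its lower edge, same axes. (Sizes in mm.)
- plate2: The baking plate (plate2) itself; its origin is at the middle of its lower edge, same axes. (Sizes in mm.)
Things that resemble listed ones, but are neither listed nor needed, are in the scene too. What is shaped like the plate2 but pink is not meant.

How it is judged:
By the outcome, as a careful person would: the job done as asked, in the order asked, and still so for the second after the job is handed in, with the robot touching nothing.
Of brush, knife, spatula, scraper only 3 to 4 are there at a start; the rules pass over those that are not, and their reading is None.
At some moment in a run one of brush, knife, spatula, scraper may be knocked a few centimetres aside while the robot is not near it.
It also fails if it takes over 210 s, if anything falls off the work surface, if the arm or the gripper's body presses on something with over 40 N, if the wrist force passes 120 N, or if a joint passes its speed limit or range.

ROBOT

A 6-joint arm with a two-finger parallel gripper is mounted at the origin on the work surface. World frame = base frame: x ahead of the robot, y to its left, z up, the work surface at z = 0. Lengths are in m, angles in degrees, forces in N, time in s.
With the tool pointing down it reaches from about 0.275 to 0.75 m from the base axis. Payload 10.2 kg.
Tool frame: the origin (TCP) lies at the very end of the fingers, on their centre line; the grasp point (between the pads) lies 19 mm behind it (bot.pinch_z is the distance from the TCP to the grasp point, in m); x points along the fingers, y is the direction in which the jaws open and shut, and the axes are right-handed (so a half turn about x gives the same grasp; the last joint's range is limited). The gripper opens to 88 mm and grips with 3 to 60 N. Pads are 18 mm wide; open, the fingers measure 123 mm over their backs; the gripper's body (75 mm by 187 mm) begins 45 mm behind the grasp point.
Start: joints at [-77.945, 17.928, 85.812, -0, 76.261, -12.8], TCP at [0.221, -0.476, 0.239] pointing down, gripper open.
Joint ranges: [-168.41, 168.41], [-55.51, 124.54], [10.69, 146.95], [-70.63, 250.63], [1, 178], [-165.06, 165.06]. Speed limits (degrees/s): [136.94, 136.94, 172.46, 180, 180, 180].

INTERFACE

Orientations are given as a 3x3 rotation matrix whose columns are the frame's x, y, z axes.
In Python, from cell import bot gives the robot as it stands.
- The arm moves only by the tool send_rows, never from a script. Its argument "moves" is a list of rows, each a list of 3 entries, a list of its own where there are three numbers: the opening, from -1 (shut) to 1 (fully open), then the shift along the world's x, y, z in cm, then the turn, a rotation vector about the world's x, y, z in degrees. In form: [[hand, [tx, ty, tz], [ax, ay, az]], ...]. A call has 1 to 20 rows; each row is the pose to reach, as a shift and turn from the pose measured when the call began; what a row does not reach only later rows make up. A row lasts 1/10 s, in which the tool goes at most 50 mm and 8.59 degrees, less where a joint would pass 70% of its speed; a pose out of reach is approached as far as the arm can. A call with a gripper value outside its range is refused whole. The fingers move at their own pace and stop on an object; "grip_force" is the grip in N (left out, the last holds). Time passes only in rows, so rows that repeat a pose let the fingers close. It gives the time, the measured TCP pose, the force and the opening at its end, in the units of the state.
- bot.get_state(): the state, without advancing time (a new reading comes with each control period).
- bot.get_image(name): name is "scene" or "top" or "wrist"; returns the picture (384x512x3 uint8, blue, green, red); there is no depth.
- bot.camera_params(name): a dict with "camera_matrix" (3x3 intrinsics, pixels), "k1" (the pictures are not rectified: a ray, as slopes to the right and down, at radius r is drawn at 1 + k1 r^2 times it, then the intrinsics apply), "cam_to_world" (4x4, takes a point from camera to world coordinates). Camera axes: x right, y up, looking along -z (the intrinsics and any distortion apply to the point x, -y, -z); pixel columns grow to the right and rows downward; lengths in m; the calibration is good to about 2 mm. A picture is of the moment at which its call begins: read the wrist's pose just before it. camera_params takes no time and is no camera call; for the wrist camera it gives the pose at the moment of the call.
- bot.finish_job(): hands the job in, once; it reports no verdict.
The state is a dict: "time": time; "joints": joint angles; "qd": joint speeds; "joint_torque": joint torques, N m; "position": TCP position; "tool_rot": TCP orientation; "wrist_force": force on the tool from outside, world axes, zero at the start; "moment": the same for the moment, N m; "width": opening from 0.0 (shut) to 1.0 (fully open).
Only numpy, scipy, OpenCV 4.12 (cv2) and the standard library are available. Lean on these libraries where they do the work, as an engineer would, in place of code of your own. Each camera call takes 0.05 s, during which the arm holds its last target.

## Working session

There is one attempt and no reset: what is moved stays moved. The work goes in short steps, Python scripts to look and compute and a tool call to move; the robot and the scene stay as the last step left them, time stands still between calls to the robot, and variables do not carry over. Pictures are saved under pics/ and viewed, and the job is handed in when it is done.

Besides the shell and the picture viewer there is one more tool, called as name(argument=value, ...), one argument or row to a line, values as JSON. send_rows: Moves the arm, as the interface text tells. Its arguments: {"type":"object","properties":{"moves":{"type":"array","items":{"type":"array"}},"grip_force":{"type":"number"}},"required":["moves"]}

```bash
ls -la; mkdir -p pics
python3 - <<'E'
from cell import bot
import cv2
s=bot.get_state();print({k:s[k] for k in('time','joints','position','tool_rot','width')})
for n in('scene','top','wrist'):
    p=bot.camera_params(n);print(n,p)
    cv2.imwrite(f'pics/{n}0.png',bot.get_image(n))
E
```

```text
total 12
drwxr-xr-x  3 agent agent 4096 Dec  7 15:52 .
drwxr-xr-x 23 root  root  4096 Dec  7 15:52 ..
drwxr-xr-x  2 agent agent 4096 Dec  7 15:52 pics
{'time': 0.0, 'joints': array([-7.79444364e+01,  1.79590597e+01,  8.58537468e+01,  1.03255037e-03,
        7.62603030e+01, -1.27985148e+01]), 'position': array([ 0.22061439, -0.47612961,  0.23816623]), 'tool_rot': array([[-2.49386204e-04,  4.20304649e-01, -9.07383017e-01],
       [ 1.25151597e-03, -9.07382203e-01, -4.20304617e-01],
       [-9.99999186e-01, -1.24042251e-03, -2.99729377e-04]]), 'width': 0.9984598646126661}
scene {'camera_matrix': array([[396.29334325,   0.        , 249.46108129],
       [  0.        , 396.29334325, 190.38417123],
       [  0.        ,   0.        ,   1.        ]]), 'k1': -0.12484407196771527, 'cam_to_world': array([[ 0.73338596, -0.41479968,  0.53859656,  1.11683406],
       [ 0.67975082,  0.45812019, -0.57276934, -0.60425366],
       [-0.00915742,  0.78617245,  0.61793934,  0.802654  ],
       [ 0.        ,  0.        ,  0.        ,  1.        ]])}
top {'camera_matrix': array([[430.4300347 ,   0.       
[... 180 characters left out ...]
20079,  0.98724117, -0.15818851,  0.32189876],
       [-0.99916585,  0.02374417,  0.03322372,  0.10086904],
       [ 0.03655588,  0.15745185,  0.98684983,  1.17399935],
       [ 0.        ,  0.        ,  0.        ,  1.        ]])}
wrist {'camera_matrix': array([[342.95755873,   0.        , 251.45474587],
       [  0.        , 342.95755873, 191.70288695],
       [  0.        ,   0.        ,   1.        ]]), 'k1': -0.04538216396717635, 'cam_to_world': array([[ 0.42058444,  0.86070546,  0.28687076,  0.29660962],
       [-0.90725168,  0.39962055,  0.1311404 , -0.44193998],
       [-0.00176619, -0.31541959,  0.94895066,  0.3840998 ],
       [ 0.        ,  0.        ,  0.        ,  1.        ]])}
```

View pics/scene0.png

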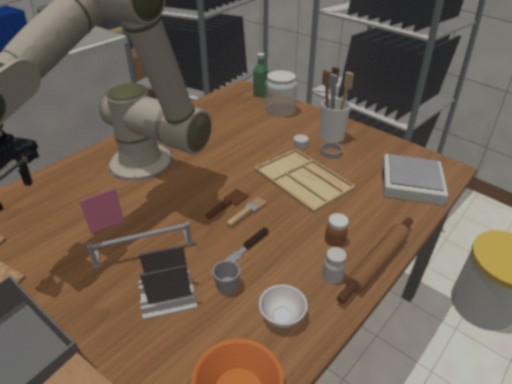

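View pics/top0.png

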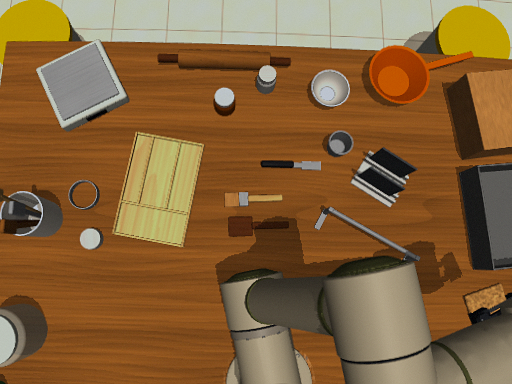

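View pics/wrist0.png

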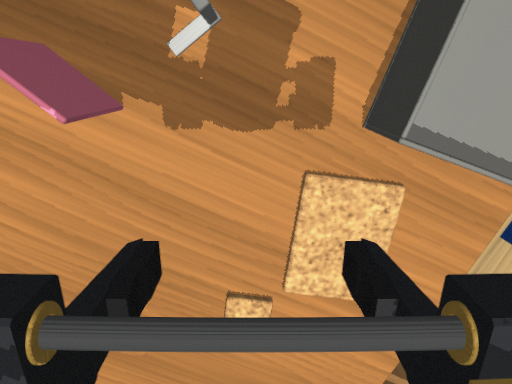

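```bash
cat > h.py <<'E'
import numpy as np, cv2
from cell import bot
from scipy.spatial.transform import Rotation as R
from scipy.optimize import least_squares
def ray(p,uv):
    K=p['camera_matrix'];d=np.array([[(uv[0]-K[0,2])/K[0,0],(uv[1]-K[1,2])/K[1,1]]])
    u=cv2.undistortPoints(d.reshape(1,1,2).astype(float),np.eye(3),np.array([p['k1'],0,0,0,0.]))[0,0]
    T=p['cam_to_world'];v=T[:3,:3]@np.array([u[0],-u[1],-1]);return T[:3,3],v/np.linalg.norm(v)
def atz(p,uv,z):
    o,v=ray(p,uv);return o+v*(z-o[2])/v[2]
def tri(*obs):
    A=np.zeros((3,3));b=np.zeros(3);rs=[ray(p,uv) for p,uv in obs]
    for o,v in rs:
        M=np.eye(3)-np.outer(v,v);A+=M;b+=M@o
    x=np.linalg.solve(A,b);return x,max(np.linalg.norm((np.eye(3)-np.outer(v,v))@(x-o)) for o,v in rs)
def proj(p,X):
    T=p['cam_to_world'];c=(np.atleast_2d(X)-T[:3,3])@T[:3,:3]
    a=np.c_[c[:,0],-c[:,1]]/-c[:,2:];a=a*(1+p['k1']*(a**2).sum(1,keepdims=True))
    K=p['camera_matrix'];return a*[K[0,0],K[1,1]]+[K[0,2],K[1,2]]
def crop(img,x0,y0,x1,y1,s,name,grid=None):
    c=cv2.resize(img[y0:y1,x0:x1],None,fx=s,fy=s,interpolation=cv2.INTER_CUBIC)
    if grid:
        for x in range((x0//grid+1)*grid,x1,grid):
            cv2.line(c,(int((x-x0)*s),0),(int((x-x0)*s),6),(255,255,0),1);cv2.putText(c,str(x),(int((x-x0)*s)-10,16),0,.35,(255,255,0),1)
        for y in range((y0//grid+1)*grid,y1,grid):
            cv2.line(c,(0,int((y-y0)*s)),(6,int((y-y0)*s)),(255,255,0),1);cv2.putText(c,str(y),(8,int((y-y0)*s)+4),0,.35,(255,255,0),1)
    cv2.imwrite('pics/'+name,c)
def delta(pos,rot=None):
    """cm shift + rotvec deg from present pose to target"""
    s=bot.get_state();d=(np.array(pos)-s['position'])*100
    r=np.zeros(3) if rot is None else R.from_matrix(np.array(rot)@s['tool_rot'].T).as_rotvec(degrees=True)
    return d.round(2),r.round(2)
def down(yaw):
    """tool down, jaw (y axis) at yaw deg in world"""
    c,s_=np.cos(np.radians(yaw)),np.sin(np.radians(yaw))
    x=np.array([0,0,-1.]);y=np.array([c,s_,0]);return np.c_[x,y,np.cross(x,y)]
E
python3 - <<'E'
from h import *
t=cv2.imread('pics/top0.png');s=cv2.imread('pics/scene0.png')
crop(t,210,140,340,250,6,'t_tools.png',10)
crop(t,310,140,430,270,4.6,'t_rail.png',10)
crop(t,105,125,215,255,4.6,'t_tray.png',10)
crop(s,190,175,310,275,6,'s_tools.png',10)
crop(s,70,180,220,330,4,'s_rail.png',10)
crop(s,245,140,365,215,6,'s_tray.png',10)
E
```

```text
(no output)
```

View pics/t_tools.png

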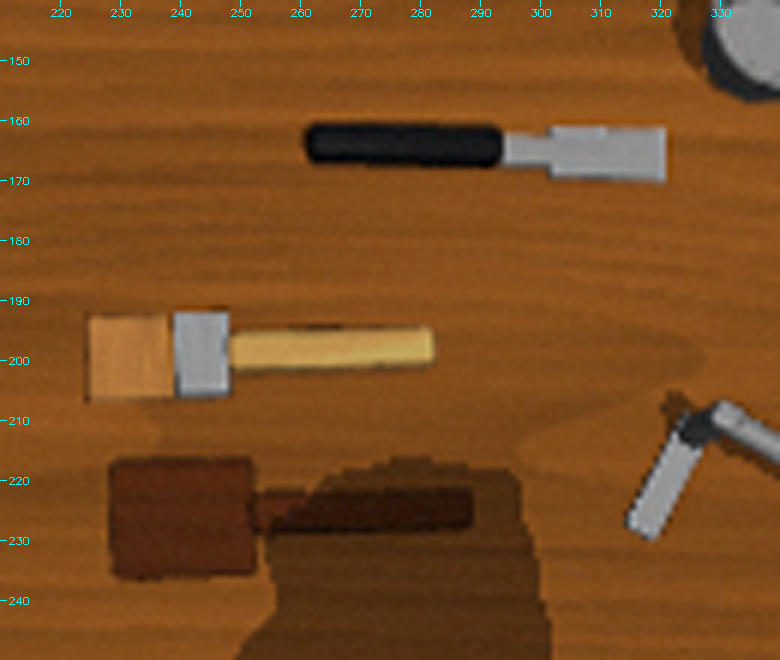

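View pics/t_rail.png

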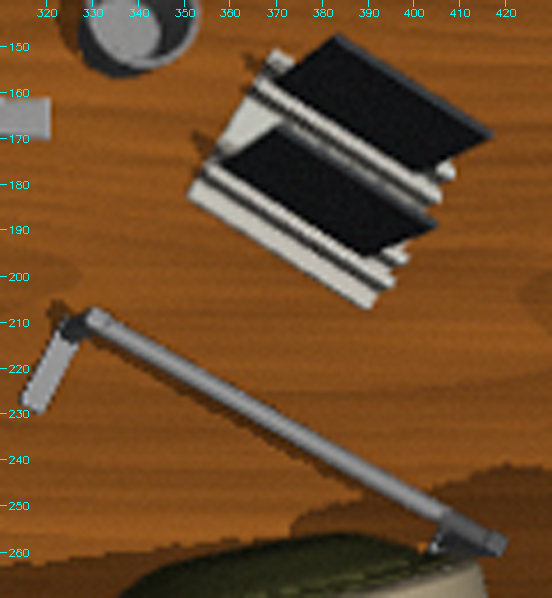

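View pics/t_tray.png

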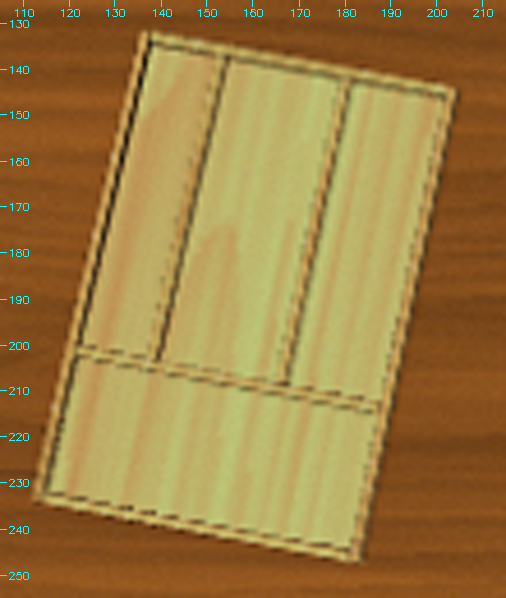

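View pics/s_tools.png

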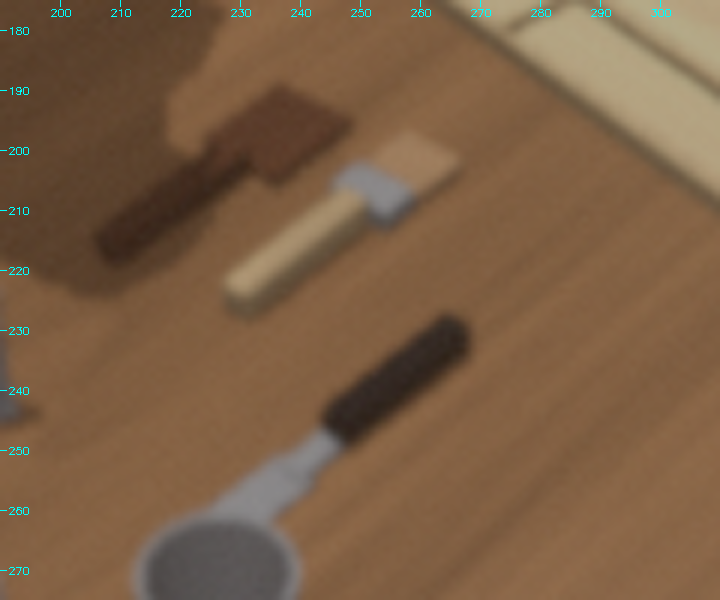

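View pics/s_rail.png

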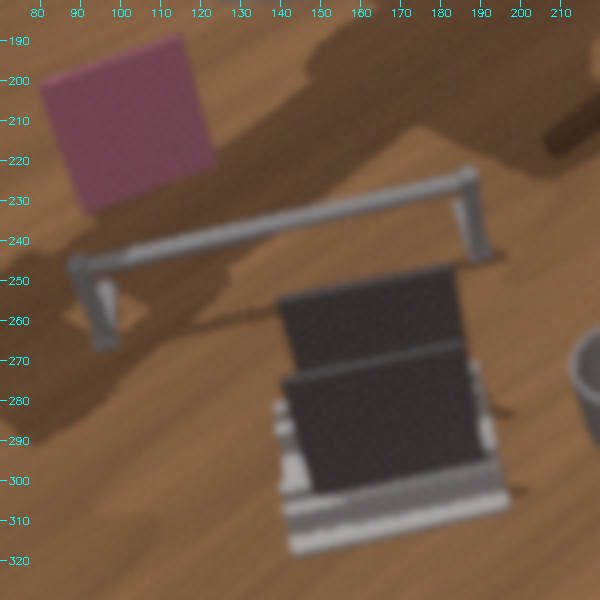

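View pics/s_tray.png

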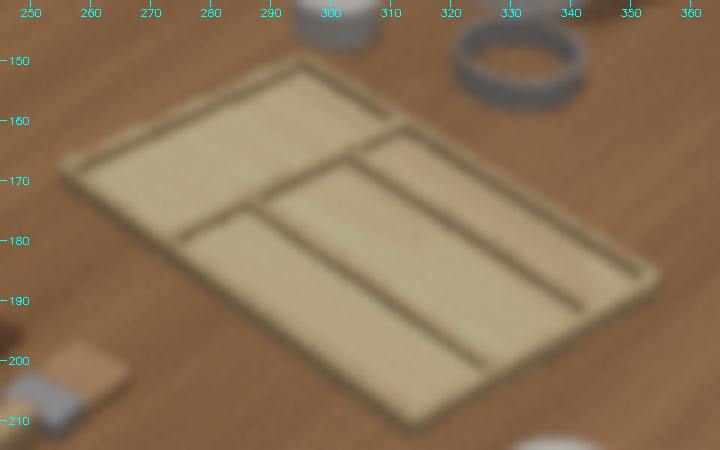

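Run:
```python
from h import *
T=bot.camera_params('top');S=bot.camera_params('scene')
t6=lambda x,y,x0,y0,s:(x0+x/s-0.0,y0+y/s)
tt=lambda x,y:t6(x,y,210,140,6); st=lambda x,y:t6(x,y,190,175,6)
tr=lambda x,y:t6(x,y,310,140,4.6); sr=lambda x,y:t6(x,y,70,180,4)
ty=lambda x,y:t6(x,y,105,125,4.6); sy=lambda x,y:t6(x,y,245,140,6)
def go(n,a,b):
    x,e=tri((T,a),(S,b)); print(n,(x*1000).round(1),'err',round(e*1000,1))
go('tray near+y',ty(37,497),sy(305,55));go('tray near-y',ty(362,560),sy(58,165));go('far+y',ty(145,33),sy(660,278));go('far-y',ty(455,90),sy(413,430))
go('brush handle end top mid',tt(433,345),st(229,283));
go('brush tip R/upper ',tt(88,315),st(462,160));go('brush tip lower',tt(88,400),st(410,130))
go('knife handle end',tt(305,143),st(455,318))
go('spat handle end',tt(472,509),st(100,240)); go('spat paddle corner',tt(110,458),st(352,122)); go('spat pad corner2',tt(112,578),st(283,87))
go('rail post L',tr(97,312),sr(472,170)); go('rail post R',tr(503,540),sr(76,263))
go('plateN top a',tr(437,222),sr(280,300)); go('plateN top b',tr(280,125),sr(455,265))
go('plateF top a',tr(493,135),sr(285,380)); go('plateF top b',tr(338,37),sr(465,340))
# z-known
print('brush', [ (atz(T,tt(*q),z)*1000).round(1) for q,z in (((433,345),.02),((231,351),.02),((175,352),.014),((88,358),.010))])
print('knife', [ (atz(T,tt(*q),z)*1000).round(1) for q,z in (((305,143),.02),((503,147),.02),((665,153),.005))])
print('spat', [ (atz(T,tt(*q),z)*1000).round(1) for q,z in (((472,509),.02),((255,512),.008),((111,518),.008))])
```

```text
tray near+y [385.5 425.9  11.5] err 1.7
tray near-y [353.3 233.6  12.7] err 1.3
far+y [668.1 379.4   9.3] err 1.3
far-y [637.9 189.5   4.5] err 0.9
brush handle end top mid [490.4 -29.8  19.9] err 0.2
brush tip R/upper  [502.9 127.5   7.3] err 0.5
brush tip lower [464.8 127.4   6.6] err 1.8
knife handle end [583.8  29.4  14.7] err 0.0
spat handle end [417.  -48.1  15.8] err 0.2
spat paddle corner [437.2 115.1   4.7] err 0.4
spat pad corner2 [384.2 114.1   1.1] err 1.2
rail post L [ 458.6 -149.1   80.2] err 1.4
rail post R [ 334.  -381.2   78.3] err 2.1
plateN top a [ 506.  -328.2  129.8] err 1.4
plateN top b [ 558.4 -240.8  129.3] err 2.0
plateF top a [ 556.5 -362.   129.5] err 2.5
plateF top b [ 608.8 -275.2  131.1] err 1.7
brush [array([490.6, -29.6,  20. ]), array([485.7,  61.9,  20. ]), array([485.5,  87.1,  14. ]), array([482.4, 126.5,  10. ])]
knife [array([582.7,  29.8,  20. ]), array([583.3, -61.4,  20. ]), array([ 585.9, -139.8,    5. ])]
spat [array([416.5, -47.7,  20. ]), array([414.1,  49.3,   8. ]), array([410. , 114.3,   8. ])]
```

Run:
```python
from h import *
print(delta([.56,-.025,.25],down(1.1)))
```

```text
(array([33.94, 45.12,  1.17]), array([-4.000e-02, -4.000e-02,  6.625e+01]))
```

send_rows(
  moves=[
    [1,[4,5,6],[0,0,6]],
    [1,[33.9,45.1,1.2],[0,0,66.2]],
    [1,[33.9,45.1,1.2],[0,0,66.2]],
    [1,[33.9,45.1,1.2],[0,0,66.2]],
    [1,[33.9,45.1,1.2],[0,0,66.2]],
    [1,[33.9,45.1,1.2],[0,0,66.2]],
    [1,[33.9,45.1,1.2],[0,0,66.2]],
    [1,[33.9,45.1,1.2],[0,0,66.2]],
    [1,[33.9,45.1,1.2],[0,0,66.2]],
    [1,[33.9,45.1,1.2],[0,0,66.2]],
    [1,[33.9,45.1,1.2],[0,0,66.2]],
    [1,[33.9,45.1,1.2],[0,0,66.2]],
    [1,[33.9,45.1,1.2],[0,0,66.2]],
    [1,[33.9,45.1,1.2],[0,0,66.2]],
    [1,[33.9,45.1,1.2],[0,0,66.2]],
  ],
)

```text
time: 1.65
position: [0.5592, -0.0261, 0.2503]
tool_rot: [[-0.001, 1.0, 0.017], [0.0, 0.017, -1.0], [-1.0, -0.001, -0.0]]
wrist_force: [-0.8, 0.0, 0.3]
width: 0.998
```

Run:
```python
from h import *
p=bot.camera_params('wrist');im=bot.get_image('wrist');cv2.imwrite('pics/w1.png',im)
import pickle;pickle.dump(p,open('w1.pkl','wb'))
cv2.imwrite('pics/t1.png',bot.get_image('top'));cv2.imwrite('pics/s1.png',bot.get_image('scene'))
s=bot.get_state();print(s['time'],s['position'],s['joints'],p['cam_to_world'][:3,3])
```

```text
1.8 [ 0.55930513 -0.0261338   0.25056656] [-1.46602081e+01  2.19281878e+01  7.84554848e+01 -7.19310393e-03
  7.96521739e+01 -1.56287032e+01] [0.55949692 0.05580491 0.39618328]
```

View pics/w1.png

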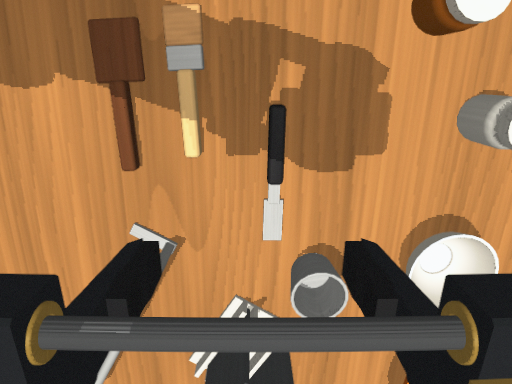

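View pics/t1.png

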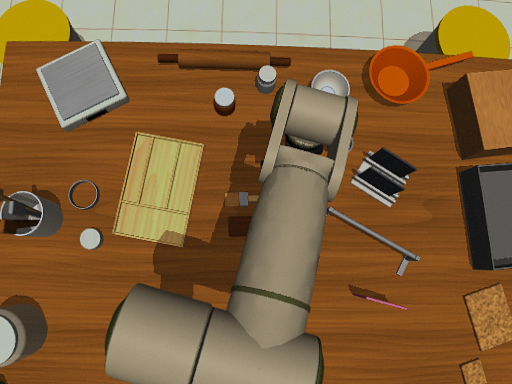

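View pics/s1.png

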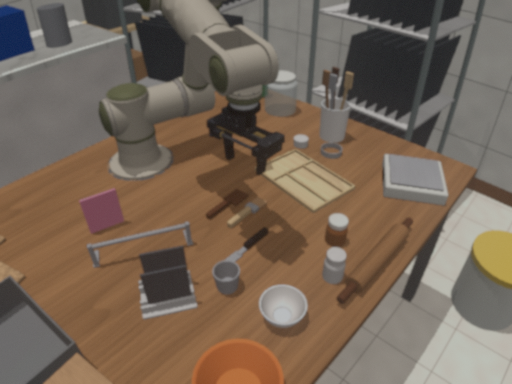

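Run:
```python
from h import *
import pickle;p=pickle.load(open('w1.pkl','rb'))
crop(cv2.imread('pics/w1.png'),70,0,310,250,3.2,'w1c.png',10)
```

```text
(no output)
```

View pics/w1c.png

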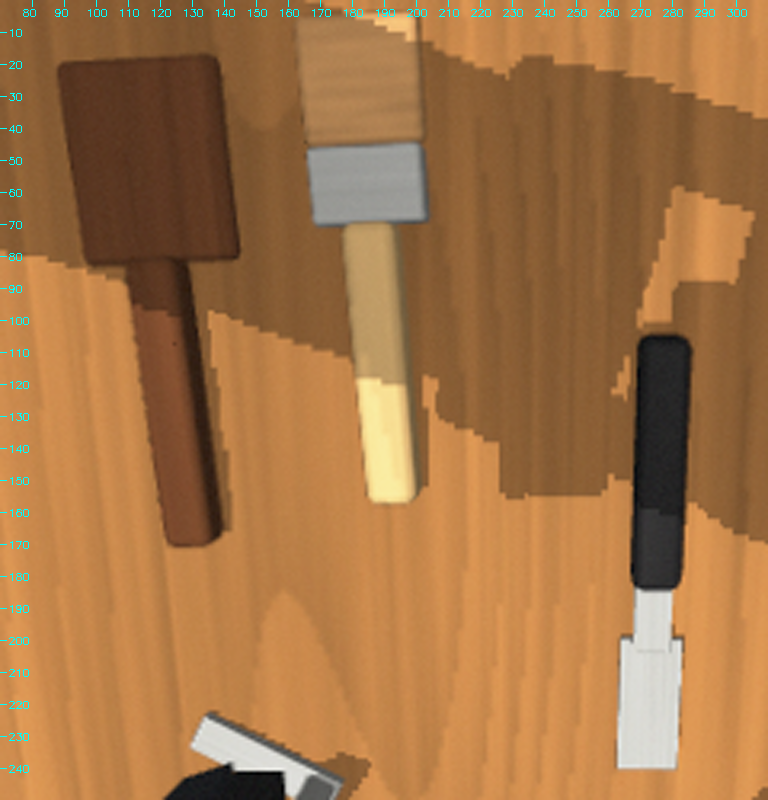

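Run:
```python
from h import *
import pickle;p=pickle.load(open('w1.pkl','rb'))
f=lambda x,y:(70+x/3.2,y/3.2)
print('knife',[(atz(p,f(*q),z)*1000).round(1) for q,z in (((664,336),.018),((657,588),.018),((648,768),.005))])
print('brush',[(atz(p,f(*q),z)*1000).round(1) for q,z in (((392,502),.02),((370,222),.02),((367,145),.014))])
print('spat',[(atz(p,f(*q),z)*1000).round(1) for q,z in (((192,546),.02),((162,262),.008),((137,62),.008))])
t=[583.8,-25,0];import numpy as np
print(delta([.5838,-.025,.010],down(1.2)))
```

```text
knife [array([587.1,  29.2,  18. ]), array([588.1, -59.3,  18. ]), array([ 588.5, -137.5,    5. ])]
brush [array([494. , -28.9,  20. ]), array([489.9,  64. ,  20. ]), array([488.7,  88. ,  14. ])]
spat [array([421.9, -46. ,  20. ]), array([416. ,  50.7,   8. ]), array([413.3, 113.4,   8. ])]
(array([  2.45,   0.11, -24.06]), array([-0.  , -0.04,  0.23]))
```

send_rows(
  moves=[
    [1,[2.6,0.1,-4],[0,0,0]],
    [1,[2.6,0.1,-8],[0,0,0]],
    [1,[2.6,0.1,-12],[0,0,0]],
    [1,[2.6,0.1,-16],[0,0,0]],
    [1,[2.6,0.1,-20],[0,0,0]],
    [1,[2.6,0.1,-22.5],[0,0,0]],
    [1,[2.6,0.1,-24.0],[0,0,0]],
    [1,[2.6,0.1,-24.0],[0,0,0]],
    [1,[2.6,0.1,-24.0],[0,0,0]],
    [-1,[2.6,0.1,-24.0],[0,0,0]],
    [-1,[2.6,0.1,-24.0],[0,0,0]],
    [-1,[2.6,0.1,-24.0],[0,0,0]],
    [-1,[2.6,0.1,-24.0],[0,0,0]],
    [-1,[2.6,0.1,-24.0],[0,0,0]],
    [-1,[2.6,0.1,-24.0],[0,0,0]],
    [-1,[2.6,0.1,-24.0],[0,0,0]],
    [-1,[2.6,0.1,-24.0],[0,0,0]],
  ],
  grip_force=25,
)

```text
time: 3.5
position: [0.5853, -0.0251, 0.0105]
tool_rot: [[-0.001, 1.0, 0.017], [0.0, 0.017, -1.0], [-1.0, -0.001, -0.0]]
wrist_force: [-0.5, -1.0, -1.0]
width: 0.299
```

send_rows(
  moves=[
    [-1,[0,0,0],[0,0,0]],
    [-1,[0,0,0],[0,0,0]],
    [-1,[0,0,0],[0,0,0]],
    [-1,[0,0,0],[0,0,0]],
    [-1,[0,0,0],[0,0,0]],
  ],
)

```text
time: 4.0
position: [0.5853, -0.0251, 0.0105]
tool_rot: [[-0.001, 1.0, 0.017], [0.0, 0.017, -1.0], [-1.0, -0.001, -0.0]]
wrist_force: [-0.1, 0.3, -0.5]
width: 0.202
```

```bash
cat >> h.py <<'E'
TC=np.array([511.2,307.1]);TY=-9.2
def tray(x,y):
    c,s=np.cos(np.radians(TY)),np.sin(np.radians(TY));return TC+np.array([c*x-s*y,s*x+c*y])
E
python3 - <<'E'
from h import *
q=tray(15,71)/1000;print(q,delta([q[0],q[1],.15],down(1+80.2)))
E
```

```text
[0.53735861 0.37478846] (array([-4.79, 39.99, 13.95]), array([ 3.000e-02, -3.000e-02,  8.023e+01]))
```

send_rows(
  moves=[
    [-1,[0,0,1],[0,0,0]],
    [-1,[0,0,3],[0,0,0]],
    [-1,[0,0,7],[0,0,0]],
    [-1,[0,0,11],[0,0,0]],
    [-1,[0,0,14],[0,0,0]],
    [-1,[0,4,14],[0,0,6]],
    [-1,[0,8,14],[0,0,14]],
    [-1,[-0.5,12,14],[0,0,22]],
    [-1,[-1,16,14],[0,0,30]],
    [-1,[-2,20,14],[0,0,38]],
    [-1,[-3,24,14],[0,0,46]],
    [-1,[-4,28,14],[0,0,54]],
    [-1,[-4.8,32,14],[0,0,62]],
    [-1,[-4.8,36,14],[0,0,70]],
    [-1,[-4.8,39,14],[0,0,76]],
    [-1,[-4.8,40,14],[0,0,80.2]],
    [-1,[-4.8,40,14],[0,0,80.2]],
    [-1,[-4.8,40,14],[0,0,80.2]],
    [-1,[-4.8,40,14],[0,0,80.2]],
  ],
)

```text
time: 5.9
position: [0.5375, 0.3739, 0.1508]
tool_rot: [[-0.0, 0.156, 0.988], [-0.001, 0.988, -0.156], [-1.0, -0.001, -0.0]]
wrist_force: [-0.3, 0.8, -0.4]
width: 0.196
```

```bash
cat >> h.py <<'E'
import pickle
def wpic(n):
    p=bot.camera_params('wrist');im=bot.get_image('wrist');cv2.imwrite(f'pics/{n}.png',im);pickle.dump(p,open(n+'.pkl','wb'));return p,im
E
python3 - <<'E'
from h import *
p,im=wpic('w2'); crop(im,0,0,512,384,1.56,'w2c.png',20)
s=bot.get_state();print(s['position'],s['joints'],s['width'])
E
```

```text
[0.53756666 0.37394176 0.15086266] [ 2.46073813e+01  3.84455328e+01  6.74395127e+01 -3.85309697e-02
  7.41348890e+01 -5.64187935e+01] 0.1989488622720887
```

View pics/w2c.png

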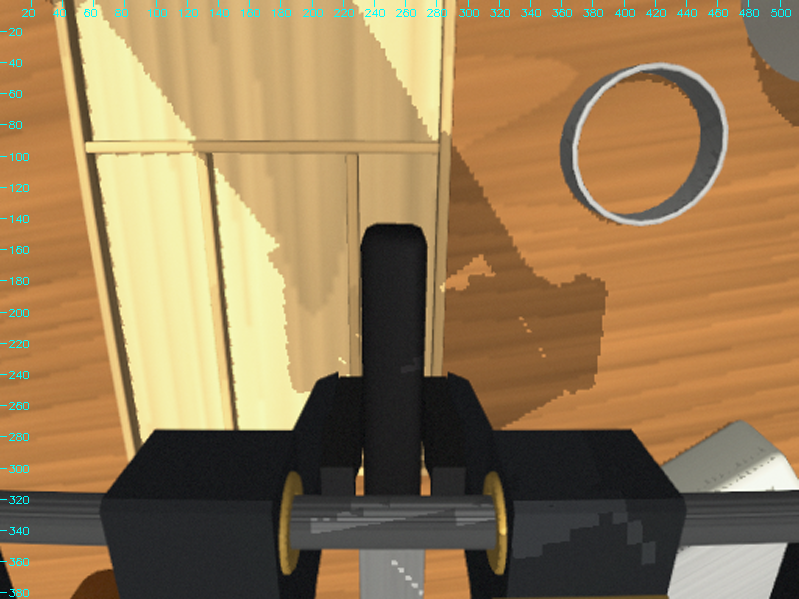

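Run:
```python
from h import *
p=pickle.load(open('w2.pkl','rb'));im=cv2.imread('pics/w2.png')
crop(im,30,80,300,180,2.9,'w2d.png',10);crop(im,190,80,300,245,3.6,'w2e.png',10)
```

```text
(no output)
```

View pics/w2d.png

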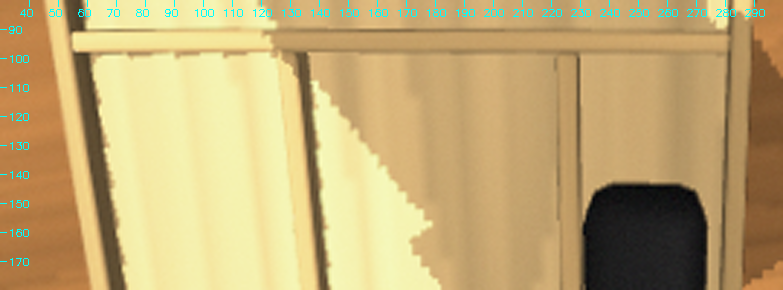

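View pics/w2e.png

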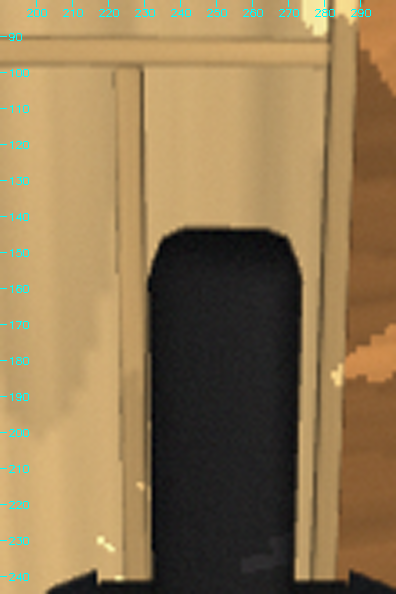

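Run:
```python
from h import *
p=pickle.load(open('w2.pkl','rb'))
def tc(w):
    c,s=np.cos(np.radians(TY)),np.sin(np.radians(TY));d=w[:2]*1000-TC;return np.array([c*d[0]+s*d[1],-s*d[0]+c*d[1]]).round(1)
e=lambda x,y:(190+x/3.6,80+y/3.6);d=lambda x,y:(30+x/2.9,80+y/2.9)
for n,q in dict(div47a=e(129,70),div47b=e(136,570),out95a=e(341,70),out95b=e(324,570),cross=d(200,41),cross2=d(640,42),cross3=d(100,41),m31a=d(290,60),m31b=d(306,250),o95=d(83,150)).items(): print(n,tc(atz(p,q,.014)))
# knife in the image, handle end top z: underside .1405 
for z in (.158,):
  print('handle end',tc(atz(p,e(225,228),z)),'edges low',tc(atz(p,e(152,570),z)),tc(atz(p,e(295,570),z)),tc(atz(p,e(151,300),z)),tc(atz(p,e(301,300),z)))
print('tcp',tc(bot.get_state()['position']))
```

```text
div47a [-49.4  49.5]
div47b [73. 49.]
out95a [-49.6  96.6]
out95b [72.8 96.5]
cross [-53.8 -52.5]
cross2 [-53.3  69.4]
cross3 [-54.  -80.9]
m31a [-48.5 -27.8]
m31b [  5.8 -28.5]
o95 [-23.7 -90.7]
handle end [-40.1  70.6] edges low [ 2.6 61.8] [ 2.5 79.5] [-31.7  62.1] [-31.8  79.4]
tcp [15.3 70.2]
```

```bash
sed -i 's/TC=np.array(\[511.2,307.1\])/TC=np.array([511.4,308.1])/' h.py
python3 - <<'E'
from h import *
q=tray(15,71)/1000;print(q,delta([q[0],q[1],.016],down(80.8)))
E
```

```text
[0.53755861 0.37578846] (array([ -0.  ,   0.18, -13.49]), array([ 0.04, -0.  , -0.24]))
```

send_rows(
  moves=[
    [-1,[0,0.18,-3],[0,0,0]],
    [-1,[0,0.18,-6],[0,0,0]],
    [-1,[0,0.18,-9],[0,0,0]],
    [-1,[0,0.18,-11.5],[0,0,0]],
    [-1,[0,0.18,-12.7],[0,0,0]],
    [-1,[0,0.18,-13.3],[0,0,0]],
    [-1,[0,0.18,-13.5],[0,0,0]],
    [-1,[0,0.18,-13.5],[0,0,0]],
    [-1,[0,0.18,-13.5],[0,0,0]],
  ],
)

```text
time: 6.85
position: [0.5381, 0.376, 0.017]
tool_rot: [[0.002, 0.156, 0.988], [0.0, 0.988, -0.156], [-1.0, 0.0, 0.002]]
wrist_force: [-0.0, 1.0, -0.8]
width: 0.2
```

send_rows(
  moves=[
    [-1,[0,0,-0.1],[0,0,0]],
    [-0.4,[0,0,-0.1],[0,0,0]],
    [-0.3,[0,0,-0.1],[0,0,0]],
    [-0.2,[0,0,-0.1],[0,0,0]],
    [-0.1,[0,0,-0.1],[0,0,0]],
    [0,[0,0,-0.1],[0,0,0]],
    [0,[0,0,-0.1],[0,0,0]],
    [0,[0,0,1],[0,0,0]],
    [0,[0,0,4],[0,0,0]],
    [0,[0,0,8],[0,0,0]],
    [0,[0,0,12],[0,0,0]],
    [0,[0,0,16],[0,0,0]],
    [0,[0,0,16],[0,0,0]],
    [0,[0,0,16],[0,0,0]],
  ],
)

```text
time: 8.25
position: [0.5381, 0.376, 0.178]
tool_rot: [[0.003, 0.156, 0.988], [0.001, 0.988, -0.156], [-1.0, 0.001, 0.003]]
wrist_force: [-0.1, -0.6, -0.9]
width: 0.499
```

Run:
```python
from h import *
p,im=wpic('w3'); crop(im,0,0,512,384,1.56,'w3c.png',20)
```

```text
(no output)
```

View pics/w3c.png

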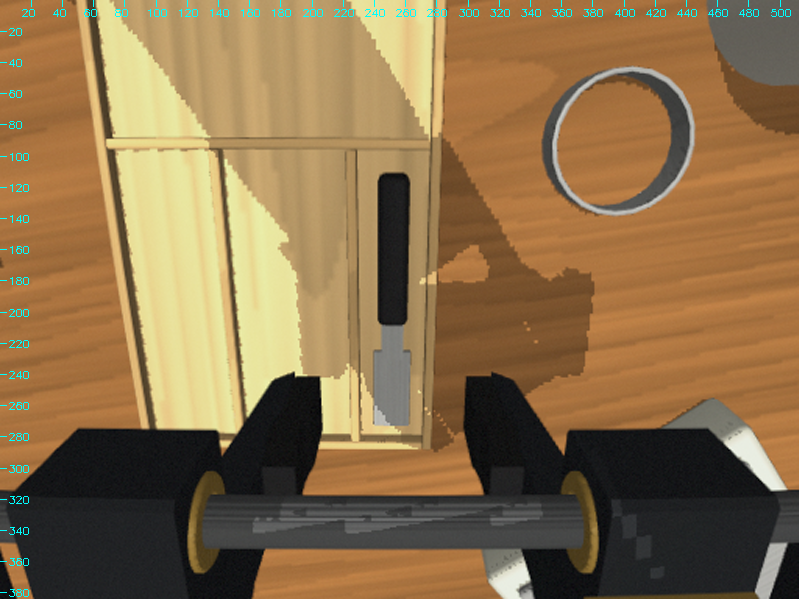

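send_rows(
  moves=[
    [0.2,[-0.5,-4,2],[0,0,-8]],
    [0.2,[-1,-8,4],[0,0,-16]],
    [0.2,[-1.5,-12,6],[0,0,-24]],
    [0.2,[-2,-16,7],[0,0,-32]],
    [0.2,[-3,-20,7],[0,0,-40]],
    [0.2,[-3.5,-24,7],[0,0,-48]],
    [0.2,[-4,-28,7],[0,0,-56]],
    [0.2,[-4.5,-32,7],[0,0,-64]],
    [0.2,[-4.9,-34.3,7],[0,0,-72]],
    [0.2,[-4.9,-34.3,7],[0,0,-78]],
    [0.2,[-4.9,-34.3,7],[0,0,-78]],
    [0.2,[-4.9,-34.3,7],[0,0,-78]],
  ],
)

```text
time: 9.5
position: [0.4884, 0.0331, 0.2457]
tool_rot: [[-0.002, 0.998, 0.056], [-0.0, 0.056, -0.998], [-1.0, -0.002, 0.0]]
wrist_force: [0.3, -0.0, 0.8]
width: 0.6
```

Run:
```python
from h import *
s=bot.get_state();p,im=wpic('w4'); crop(im,0,0,512,384,1.56,'w4c.png',20);print(s['position'],s['joints'])
cv2.imwrite('pics/s4.png',bot.get_image('scene'));crop(cv2.imread('pics/s4.png'),190,175,310,275,6,'s4c.png',10)
```

```text
[0.4884406  0.03305827 0.24569881] [-9.85021440e+00  1.31920134e+01  9.09664247e+01 -4.05157950e-02
  7.59489189e+01 -1.30537141e+01]
```

View pics/w4c.png

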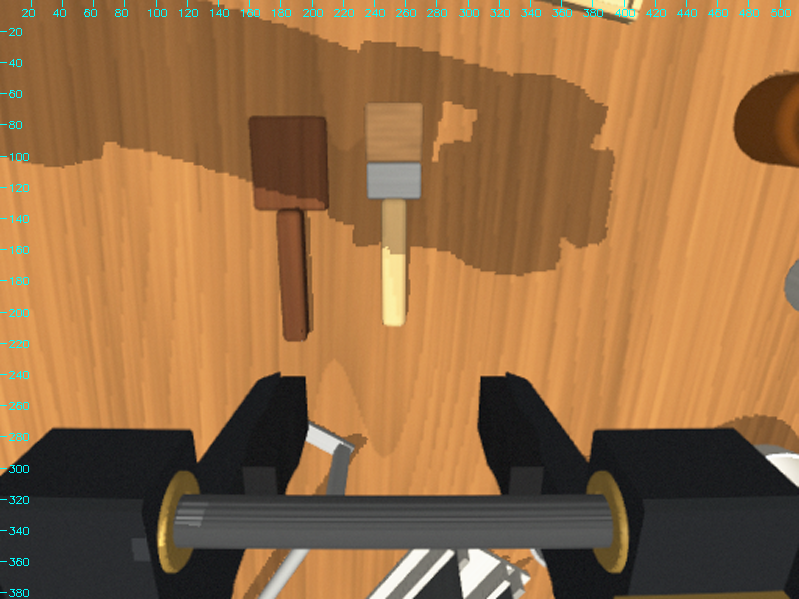

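View pics/s4c.png

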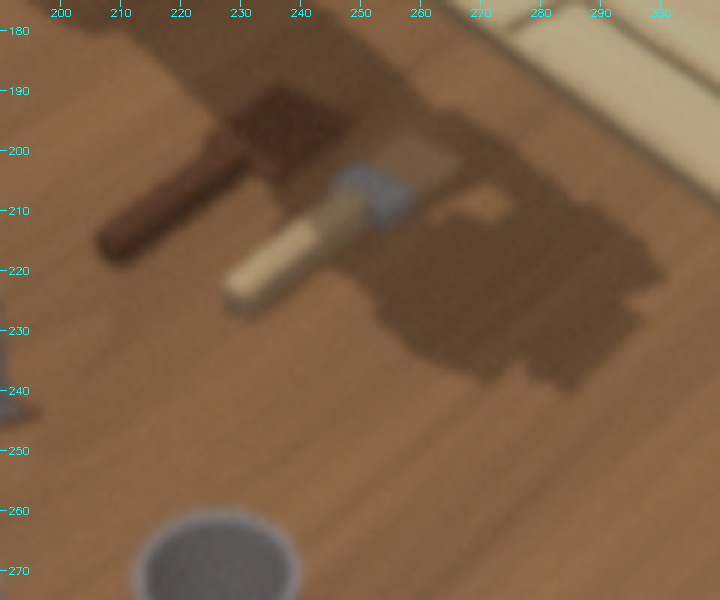

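send_rows(
  moves=[
    [0.2,[0.1,0,-4],[0,0,0]],
    [0.2,[0.1,0,-8],[0,0,0]],
    [0.2,[0.1,0,-12],[0,0,0]],
    [0.2,[0.1,0,-16],[0,0,0]],
    [0.2,[0.1,0,-20],[0,0,0]],
    [0.2,[0.1,0,-22.5],[0,0,0]],
    [0.2,[0.1,0,-23.5],[0,0,0]],
    [0.2,[0.1,0,-23.5],[0,0,0]],
    [-1,[0.1,0,-23.5],[0,0,0]],
    [-1,[0.1,0,-23.5],[0,0,0]],
    [-1,[0.1,0,-23.5],[0,0,0]],
    [-1,[0.1,0,-23.5],[0,0,0]],
    [-1,[0.1,0,-23.5],[0,0,0]],
    [-1,[0.1,0,-23.5],[0,0,0]],
    [-1,[0.1,0,-23.5],[0,0,0]],
    [-1,[0.1,0,-23.5],[0,0,0]],
    [-1,[0.1,0,-23.5],[0,0,0]],
  ],
)

```text
time: 11.3
position: [0.4898, 0.0332, 0.0115]
tool_rot: [[-0.001, 0.998, 0.056], [-0.001, 0.056, -0.998], [-1.0, -0.001, 0.001]]
wrist_force: [-1.2, 0.2, 5.8]
width: 0.199
```

Run:
```python
from h import *
# brush: TCP at grip+15; mid of brush = grip+32 -> TCP at slot centre x -17 ; medium y=-63
q=tray(44-17,-63)/1000;print(q,delta([q[0],q[1],.15],down(TY-90)),bot.get_state()['position'],bot.get_state()['width'])
```

```text
[0.52798016 0.24159362] (array([ 3.82, 20.83, 13.85]), array([-1.0000e-02, -6.0000e-02, -1.0241e+02])) [0.48978615 0.0332437  0.01146334] 0.19945588145320103
```

send_rows(
  moves=[
    [-1,[0,0,1],[0,0,0]],
    [-1,[0,0,4],[0,0,0]],
    [-1,[0,0,8],[0,0,-8]],
    [-1,[0,0,12],[0,0,-16]],
    [-1,[0,0,14],[0,0,-24]],
    [-1,[0,2,14],[0,0,-32]],
    [-1,[0.5,4,14],[0,0,-40]],
    [-1,[1,6,14],[0,0,-48]],
    [-1,[1.5,8,14],[0,0,-56]],
    [-1,[2,11,14],[0,0,-64]],
    [-1,[2.5,14,14],[0,0,-72]],
    [-1,[3,17,14],[0,0,-80]],
    [-1,[3.8,20,14],[0,0,-88]],
    [-1,[3.8,20.8,14],[0,0,-96]],
    [-1,[3.8,20.8,14],[0,0,-102.4]],
    [-1,[3.8,20.8,14],[0,0,-102.4]],
    [-1,[3.8,20.8,14],[0,0,-102.4]],
    [-1,[3.8,20.8,14],[0,0,-102.4]],
  ],
)

```text
time: 13.1
position: [0.5278, 0.241, 0.1516]
tool_rot: [[-0.0, -0.158, -0.987], [0.001, -0.987, 0.158], [-1.0, -0.001, 0.001]]
wrist_force: [0.5, 0.2, -0.7]
width: 0.202
```

Run:
```python
from h import *
s=bot.get_state();p,im=wpic('w5'); crop(im,0,0,512,384,1.56,'w5c.png',20);print(s['position'],s['joints'],s['width'])
q=tray(27,-63)/1000;print(delta([q[0],q[1],.016],down(TY-90)))
```

```text
[0.52776552 0.24098314 0.15163631] [1.29544859e+01 2.92301311e+01 8.27272002e+01 5.90285742e-02
 6.80544121e+01 1.12022054e+02] 0.2022168326999796
(array([  0.02,   0.06, -13.56]), array([-0.05, -0.02, -0.08]))
```

View pics/w5c.png

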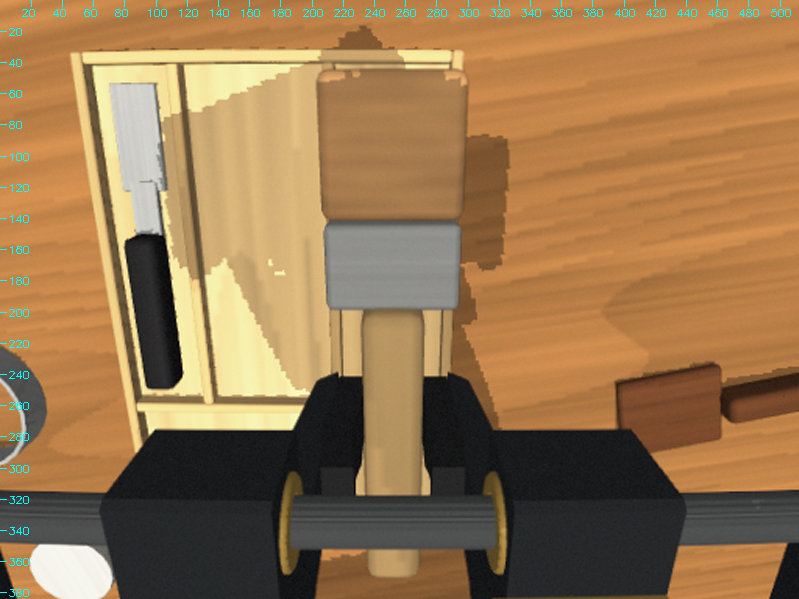

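send_rows(
  moves=[
    [-1,[0,0.05,-3],[0,0,0]],
    [-1,[0,0.05,-6],[0,0,0]],
    [-1,[0,0.05,-9],[0,0,0]],
    [-1,[0,0.05,-11.5],[0,0,0]],
    [-1,[0,0.05,-12.8],[0,0,0]],
    [-1,[0,0.05,-13.5],[0,0,0]],
    [-1,[0,0.05,-13.6],[0,0,0]],
    [-1,[0,0.05,-13.6],[0,0,0]],
    [-0.4,[0,0.05,-13.6],[0,0,0]],
    [-0.3,[0,0.05,-13.6],[0,0,0]],
    [-0.2,[0,0.05,-13.6],[0,0,0]],
    [-0.1,[0,0.05,-13.6],[0,0,0]],
    [0,[0,0.05,-13.6],[0,0,0]],
    [0,[0,0.05,-13.6],[0,0,0]],
    [0,[0,0.05,-12],[0,0,0]],
    [0,[0,0.05,-8],[0,0,0]],
    [0,[0,0.05,-4],[0,0,0]],
    [0,[0,0.05,1],[0,0,0]],
    [0,[0,0.05,3],[0,0,0]],
    [0,[0,0.05,3],[0,0,0]],
  ],
)

```text
time: 15.15
position: [0.5289, 0.2418, 0.1849]
tool_rot: [[0.006, -0.158, -0.987], [0.002, -0.987, 0.158], [-1.0, -0.003, -0.005]]
wrist_force: [-0.0, 0.1, 0.2]
width: 0.501
```

Run:
```python
from h import *
s=bot.get_state();p,im=wpic('w6'); crop(im,0,0,512,384,1.56,'w6c.png',20);print(s['position'],s['joints'],s['width'])
cv2.imwrite('pics/s6.png',bot.get_image('scene'));crop(cv2.imread('pics/s6.png'),190,140,360,275,4.6,'s6c.png',10)
```

```text
[0.52894397 0.24182663 0.18487419] [1.30096866e+01 2.73510444e+01 8.04089670e+01 5.97757418e-02
 7.18938706e+01 1.12102214e+02] 0.5005114536201389
```

View pics/w6c.png

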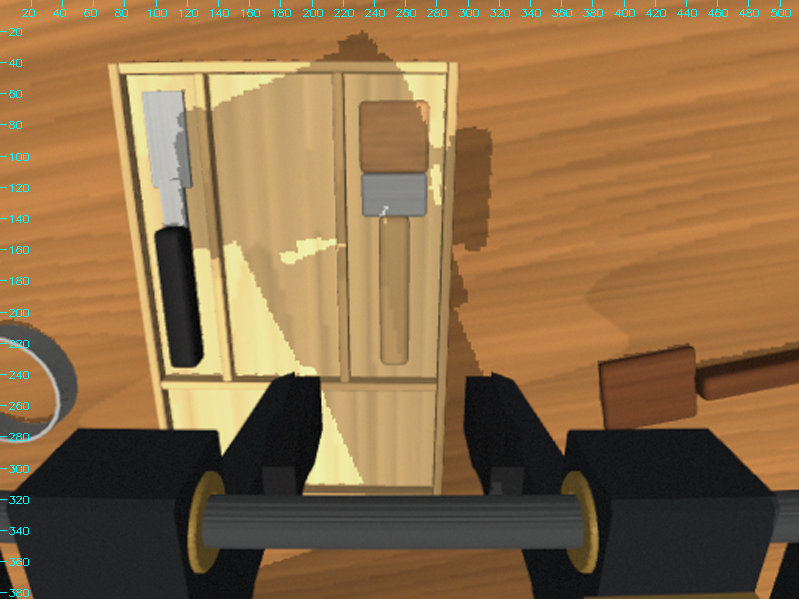

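View pics/s6c.png

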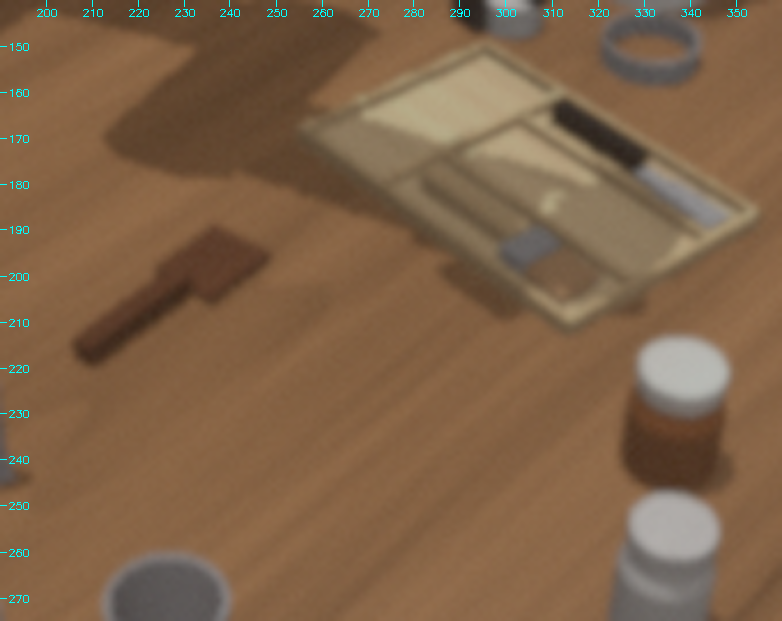

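send_rows(
  moves=[
    [0.2,[-1,-2,3],[0,0,8]],
    [0.2,[-2,-4,6.5],[0,0,16]],
    [0.2,[-3,-6,6.5],[0,0,24]],
    [0.2,[-4,-8,6.5],[0,0,32]],
    [0.2,[-5,-10,6.5],[0,0,40]],
    [0.2,[-6,-12,6.5],[0,0,48]],
    [0.2,[-7,-14,6.5],[0,0,56]],
    [0.2,[-8,-16,6.5],[0,0,64]],
    [0.2,[-9,-18,6.5],[0,0,72]],
    [0.2,[-10,-20,6.5],[0,0,80]],
    [0.2,[-11,-21.9,6.5],[0,0,88]],
    [0.2,[-11.3,-21.9,6.5],[0,0,96]],
    [0.2,[-11.3,-21.9,6.5],[0,0,101.7]],
    [0.2,[-11.3,-21.9,6.5],[0,0,101.7]],
    [0.2,[-11.3,-21.9,6.5],[0,0,101.7]],
  ],
)

```text
time: 16.75
position: [0.4141, 0.0225, 0.2447]
tool_rot: [[-0.002, 0.999, 0.042], [-0.001, 0.042, -0.999], [-1.0, -0.002, 0.001]]
wrist_force: [0.1, 0.7, -0.5]
width: 0.604
```

Run:
```python
from h import *
s=bot.get_state();p,im=wpic('w7'); crop(im,0,0,512,384,1.56,'w7c.png',20);print(s['position'],s['joints'],s['width'],s['tool_rot'])
```

```text
[0.41414214 0.0224808  0.24474562] [-1.31222173e+01  3.56350928e+00  1.02386755e+02 -9.22476154e-02
  7.41733480e+01 -1.55231091e+01] 0.6037435384822982 [[-2.45244042e-03  9.99100559e-01  4.23327045e-02]
 [-1.01881827e-03  4.23303135e-02 -9.99103151e-01]
 [-9.99996474e-01 -2.49337028e-03  9.14089329e-04]]
```

View pics/w7c.png

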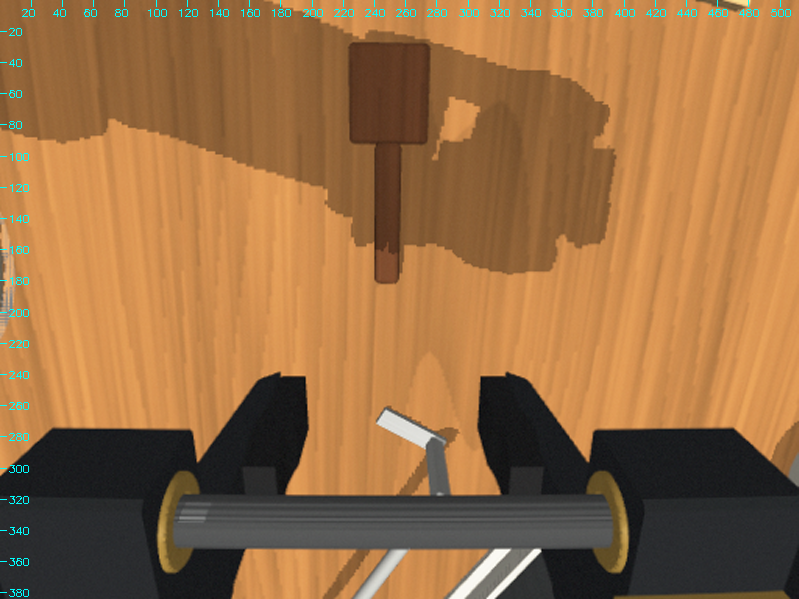

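Run:
```python
from h import *
p=pickle.load(open('w7.pkl','rb'))
g=lambda x,y:(x/1.56,y/1.56)
print([(atz(p,g(*q),z)*1000).round(1) for q,z in (((387,283),.02),((388,143),.008),((389,43),.008))])
p=pickle.load(open('w4.pkl','rb'));print([(atz(p,g(*q),z)*1000).round(1) for q,z in (((394,326),.02),((294,341),.02),((287,117),.008))])
cv2.imwrite('pics/s7.png',bot.get_image('scene'));crop(cv2.imread('pics/s7.png'),190,140,360,275,4.6,'s7c.png',10)
```

```text
[array([412.2,  -6.5,  20. ]), array([408.9,  90.5,   8. ]), array([406.9, 154.2,   8. ])]
[array([493.9, -29.1,  20. ]), array([419.5, -45.6,  20. ]), array([412.4, 114.6,   8. ])]
```

View pics/s7c.png

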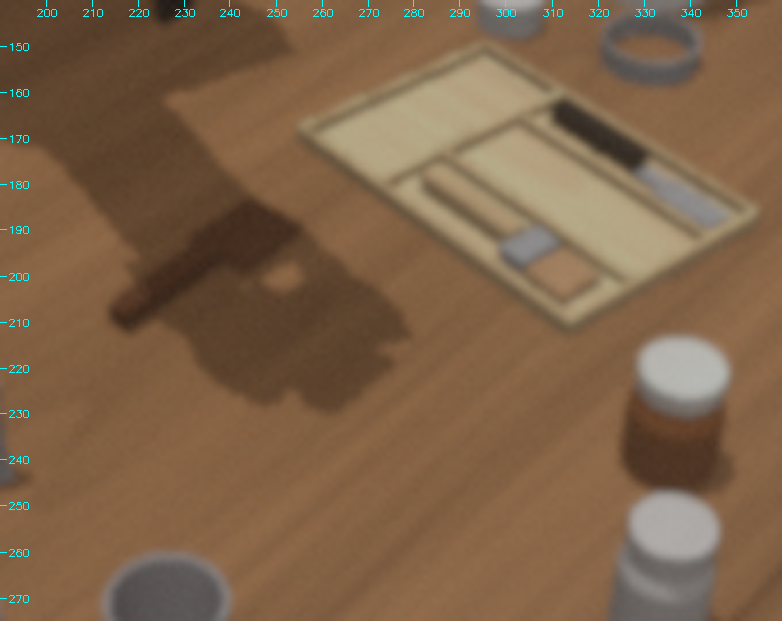

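send_rows(
  moves=[
    [0.2,[-0.6,2,-2],[0,0,-0.4]],
    [0.2,[-0.6,4.1,-6],[0,0,-0.4]],
    [0.2,[-0.6,4.1,-10],[0,0,-0.4]],
    [0.2,[-0.6,4.1,-14],[0,0,-0.4]],
    [0.2,[-0.6,4.1,-18],[0,0,-0.4]],
    [0.2,[-0.6,4.1,-21.5],[0,0,-0.4]],
    [0.2,[-0.6,4.1,-23],[0,0,-0.4]],
    [0.2,[-0.6,4.1,-23.4],[0,0,-0.4]],
    [0.2,[-0.6,4.1,-23.4],[0,0,-0.4]],
    [-1,[-0.6,4.1,-23.4],[0,0,-0.4]],
    [-1,[-0.6,4.1,-23.4],[0,0,-0.4]],
    [-1,[-0.6,4.1,-23.4],[0,0,-0.4]],
    [-1,[-0.6,4.1,-23.4],[0,0,-0.4]],
    [-1,[-0.6,4.1,-23.4],[0,0,-0.4]],
    [-1,[-0.6,4.1,-23.4],[0,0,-0.4]],
    [-1,[-0.6,4.1,-23.4],[0,0,-0.4]],
    [-1,[-0.6,4.1,-23.4],[0,0,-0.4]],
    [-1,[-0.6,4.1,-23.4],[0,0,-0.4]],
  ],
)

```text
time: 18.65
position: [0.4084, 0.0635, 0.0114]
tool_rot: [[-0.001, 0.999, 0.036], [-0.001, 0.036, -0.999], [-1.0, -0.001, 0.001]]
wrist_force: [-0.9, 0.5, 5.6]
width: 0.201
```

Run:
```python
from h import *
# spatula mid = grip+31.5, TCP at grip+20 -> slot x -11.5
q=tray(44-11.5,8)/1000;print(q,delta([q[0],q[1],.15],down(TY-90)))
```

```text
[0.54476098 0.31080095] (array([13.63, 24.73, 13.86]), array([-1.0000e-02, -1.2000e-01, -1.0127e+02]))
```

send_rows(
  moves=[
    [-1,[0,0,1],[0,0,0]],
    [-1,[0,0,4],[0,0,0]],
    [-1,[0,0,8],[0,0,-8]],
    [-1,[0,0,12],[0,0,-16]],
    [-1,[1,1,14],[0,0,-24]],
    [-1,[2,3,14],[0,0,-32]],
    [-1,[3.5,5,14],[0,0,-40]],
    [-1,[5,8,14],[0,0,-48]],
    [-1,[6.5,11,14],[0,0,-56]],
    [-1,[8,14,14],[0,0,-64]],
    [-1,[9.5,17,14],[0,0,-72]],
    [-1,[11,20,14],[0,0,-80]],
    [-1,[12.5,23,14],[0,0,-88]],
    [-1,[13.6,24.7,14],[0,0,-96]],
    [-1,[13.6,24.7,14],[0,0,-101.3]],
    [-1,[13.6,24.7,14],[0,0,-101.3]],
    [-1,[13.6,24.7,14],[0,0,-101.3]],
    [-1,[13.6,24.7,14],[0,0,-101.3]],
  ],
)

```text
time: 20.45
position: [0.5443, 0.3101, 0.1517]
tool_rot: [[-0.001, -0.159, -0.987], [0.001, -0.987, 0.159], [-1.0, -0.001, 0.001]]
wrist_force: [-0.2, -0.2, -0.8]
width: 0.199
```

Run:
```python
from h import *
s=bot.get_state();p,im=wpic('w8'); crop(im,0,0,512,384,1.56,'w8c.png',20);print(s['position'],s['joints'],s['width'])
q=tray(32.5,8)/1000;print(delta([q[0],q[1],.016],down(TY-90)))
```

```text
[0.54433818 0.31014642 0.1517411 ] [1.89364376e+01 3.48143615e+01 7.35147127e+01 1.00537446e-01
 7.16983910e+01 1.18042294e+02] 0.19863497530884025
(array([  0.04,   0.06, -13.57]), array([-0.08, -0.05, -0.03]))
```

View pics/w8c.png

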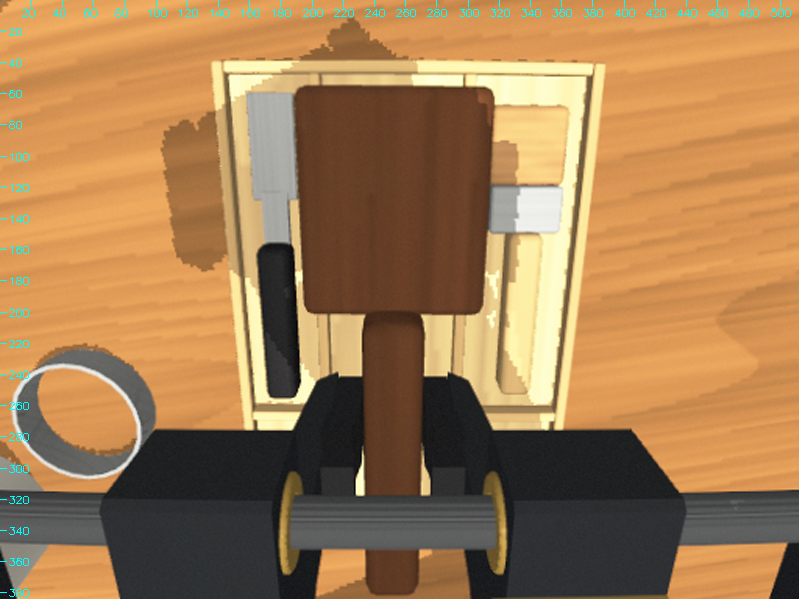

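send_rows(
  moves=[
    [-1,[0,0.05,-3],[0,0,0]],
    [-1,[0,0.05,-6],[0,0,0]],
    [-1,[0,0.05,-9],[0,0,0]],
    [-1,[0,0.05,-11.5],[0,0,0]],
    [-1,[0,0.05,-12.8],[0,0,0]],
    [-1,[0,0.05,-13.5],[0,0,0]],
    [-1,[0,0.05,-13.6],[0,0,0]],
    [-1,[0,0.05,-13.6],[0,0,0]],
    [-0.4,[0,0.05,-13.6],[0,0,0]],
    [-0.3,[0,0.05,-13.6],[0,0,0]],
    [-0.2,[0,0.05,-13.6],[0,0,0]],
    [-0.2,[0,0.05,-13.6],[0,0,0]],
    [-0.2,[0,0.05,-13.6],[0,0,0]],
    [-0.2,[0,0.05,-13.6],[0,0,0]],
    [-0.2,[0,0.05,-12],[0,0,0]],
    [-0.2,[0,0.05,-8],[0,0,0]],
    [-0.2,[0,0.05,-4],[0,0,0]],
    [-0.2,[0,0.05,1],[0,0,0]],
    [-0.2,[0,0.05,5],[0,0,0]],
    [-0.2,[0,0.05,6],[0,0,0]],
  ],
)

```text
time: 22.5
position: [0.5456, 0.3112, 0.2183]
tool_rot: [[0.008, -0.159, -0.987], [0.004, -0.987, 0.159], [-1.0, -0.006, -0.007]]
wrist_force: [-0.4, 0.4, 0.2]
width: 0.4
```

Run:
```python
from h import *
s=bot.get_state();p,im=wpic('w9'); crop(im,0,0,512,384,1.56,'w9c.png',20);print(s['position'],s['width'])
```

```text
[0.54556388 0.31117432 0.21829812] 0.4003785010795077
```

View pics/w9c.png

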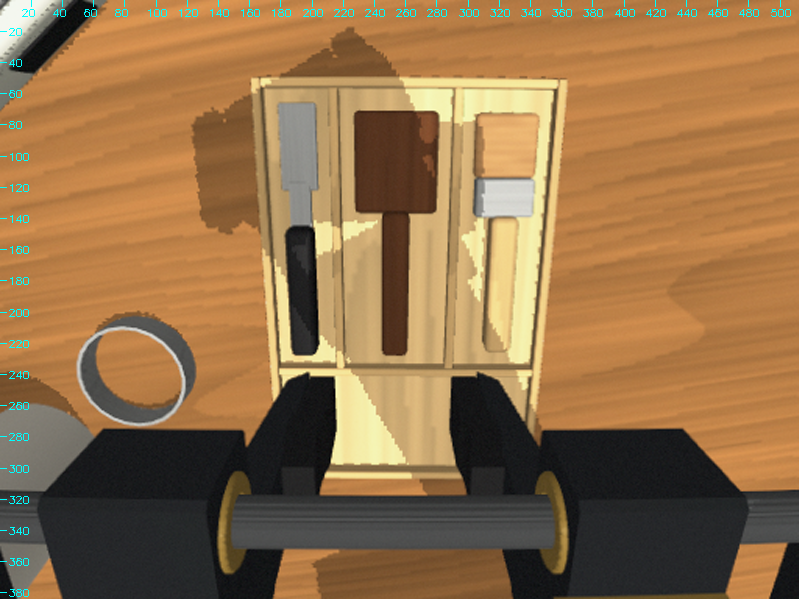

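send_rows(
  moves=[
    [-0.2,[-0.8,-5,3],[0,0,6]],
    [-0.2,[-1.6,-10,6],[0,0,12]],
    [-0.2,[-2.4,-15,8],[0,0,18]],
    [-0.2,[-3.2,-20,8],[0,0,24]],
    [-0.2,[-4,-25,8],[0,0,30]],
    [-0.2,[-5,-30,8],[0,0,36]],
    [-0.2,[-6,-35,8],[0,0,42]],
    [-0.2,[-7,-40,8],[0,0,48]],
    [-0.2,[-8,-45,8],[0,0,54]],
    [-0.2,[-8.5,-50,8],[0,0,60]],
    [-0.2,[-9,-55,8],[0,0,66]],
    [-0.2,[-10,-60,8],[0,0,70]],
    [-0.2,[-10.5,-64,8],[0,0,70]],
    [-0.2,[-10.5,-64,8],[0,0,70]],
    [-0.2,[-10.5,-64,8],[0,0,70]],
    [-0.2,[-10.5,-64,8],[0,0,70]],
    [-0.2,[-10.5,-64,8],[0,0,70]],
  ],
)

```text
time: 24.25
position: [0.4408, -0.3274, 0.2972]
tool_rot: [[-0.002, 0.874, -0.486], [0.008, -0.486, -0.874], [-1.0, -0.005, -0.006]]
wrist_force: [-0.6, 0.3, 0.8]
width: 0.402
```

Run:
```python
from h import *
s=bot.get_state();p,im=wpic('w10'); crop(im,0,0,512,384,1.56,'w10c.png',20);print(s['position'],s['width'],s['joints'],s['tool_rot'])
cv2.imwrite('pics/t10.png',bot.get_image('top'));crop(cv2.imread('pics/t10.png'),110,125,220,255,4.6,'t10c.png',10)
```

```text
[ 0.44081751 -0.32735544  0.29715808] 0.40207024014466114 [-48.93097867  19.2883241   75.28049554   0.22680761  85.82564536
 -19.88778092] [[-0.0015461   0.87410345 -0.48573735]
 [ 0.00778373 -0.4857127  -0.87408386]
 [-0.99996851 -0.00513227 -0.00605283]]
```

View pics/w10c.png

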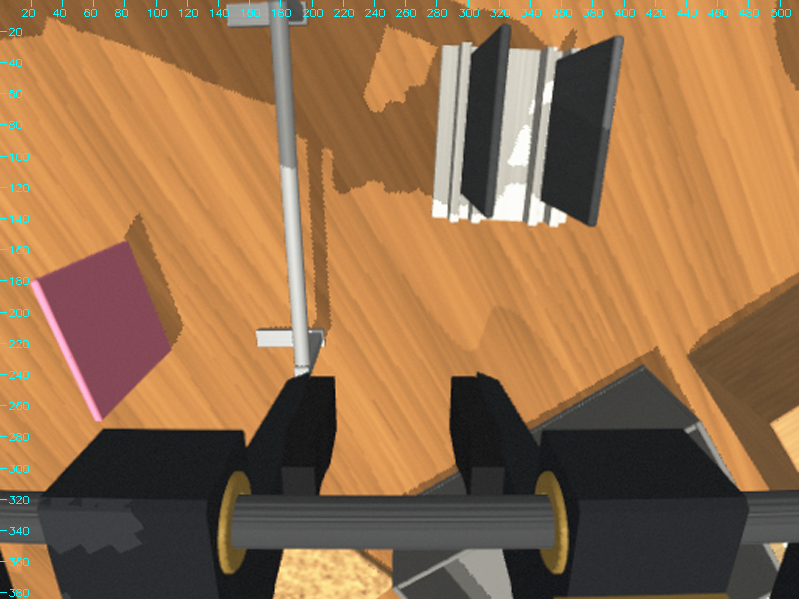

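View pics/t10.png

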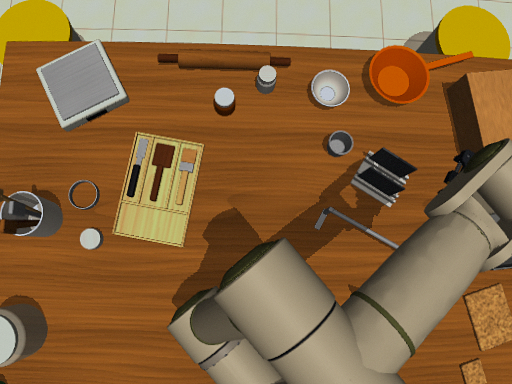

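Run:
```python
from h import *
p=pickle.load(open('w10.pkl','rb'));im=cv2.imread('pics/w10.png')
crop(im,275,0,410,150,4.5,'w10d.png',10);crop(im,140,0,230,240,2.5,'w10e.png',10)
```

```text
(no output)
```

View pics/w10d.png

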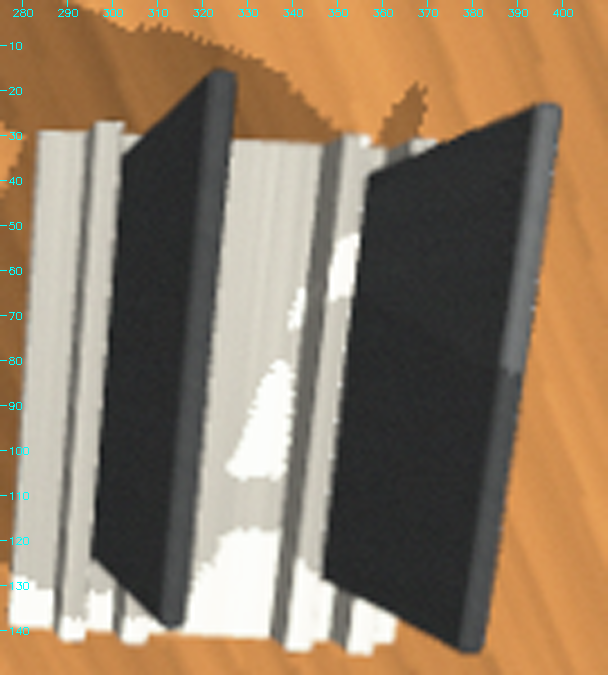

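View pics/w10e.png

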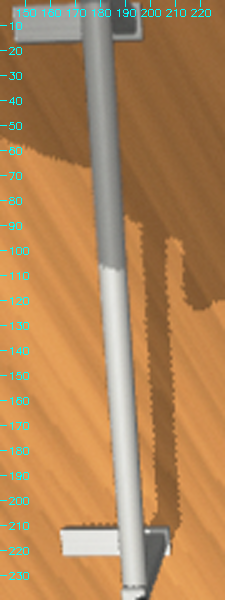

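Run:
```python
from h import *
p=pickle.load(open('w10.pkl','rb'))
d=lambda x,y:(275+x/4.5,y/4.5); e=lambda x,y:(140+x/2.5,y/2.5)
for n,a,b,z,f in (('N',(224,72),(176,627),.131,d),('F',(548,107),(472,650),.131,d),('rail',(96,30),(131,560),.070,e)):
    A,B=atz(p,f(*a),z)*1000,atz(p,f(*b),z)*1000;v=A-B
    print(n,A.round(1),B.round(1),'mid',((A+B)/2).round(1),'len',np.linalg.norm(v).round(1),'ang',np.degrees(np.arctan2(v[1],v[0])).round(2))
```

```text
N [ 559.2 -240.1  131. ] [ 505.9 -328.5  131. ] mid [ 532.6 -284.3  131. ] len 103.2 ang 58.94
F [ 610.  -274.3  131. ] [ 557.2 -362.   131. ] mid [ 583.6 -318.2  131. ] len 102.4 ang 58.96
rail [ 449. -163.   70.] [ 340.6 -363.3   70. ] mid [ 394.8 -263.2   70. ] len 227.8 ang 61.59
```

Run:
```python
from h import *
print(delta([.5325,-.2844,.180],down(-31)))
print(delta([.5325,-.2844,.103],down(-31)))
```

```text
(array([  9.17,   4.32, -11.74]), array([-0.42, -0.07, -1.94]))
(array([  9.17,   4.32, -19.44]), array([-0.42, -0.07, -1.94]))
```

send_rows(
  moves=[
    [-0.2,[4,2,0],[-0.4,0,-1.9]],
    [-0.2,[8,4,-2],[-0.4,0,-1.9]],
    [-0.2,[9.2,4.3,-5],[-0.4,0,-1.9]],
    [-0.2,[9.2,4.3,-9],[-0.4,0,-1.9]],
    [-0.2,[9.2,4.3,-11.7],[-0.4,0,-1.9]],
    [-0.2,[9.2,4.3,-11.7],[-0.4,0,-1.9]],
    [-0.2,[9.2,4.3,-11.7],[-0.4,0,-1.9]],
    [-0.2,[9.2,4.3,-11.7],[-0.4,0,-1.9]],
  ],
)

```text
time: 25.15
position: [0.5335, -0.2849, 0.1826]
tool_rot: [[0.002, 0.858, -0.514], [-0.002, -0.514, -0.858], [-1.0, 0.002, 0.001]]
wrist_force: [-0.2, -0.5, 0.6]
width: 0.401
```

Run:
```python
from h import *
p,im=wpic('w11'); crop(im,0,0,512,384,1.56,'w11c.png',20)
print(delta([.5325,-.2844,.103],down(-31)))
```

```text
(array([-0.09,  0.05, -7.95]), array([ 0.1 ,  0.09, -0.05]))
```

View pics/w11c.png

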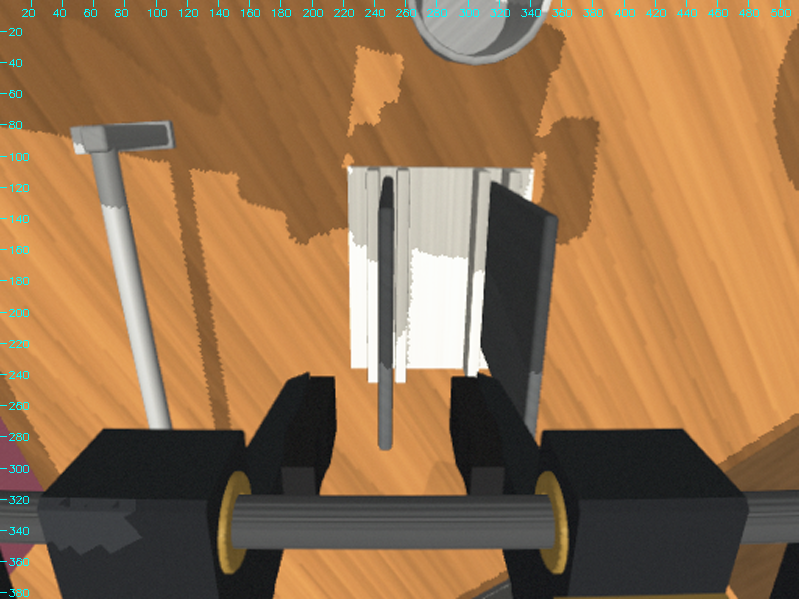

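send_rows(
  moves=[
    [-0.2,[-0.2,0.1,-2],[0,0,0]],
    [-0.2,[-0.2,0.1,-5],[0,0,0]],
    [-0.2,[-0.2,0.1,-7],[0,0,0]],
    [-0.2,[-0.2,0.1,-8],[0,0,0]],
    [-0.2,[-0.2,0.1,-8],[0,0,0]],
    [-0.2,[-0.2,0.1,-8],[0,0,0]],
    [-1,[-0.2,0.1,-8],[0,0,0]],
    [-1,[-0.2,0.1,-8],[0,0,0]],
    [-1,[-0.2,0.1,-8],[0,0,0]],
    [-1,[-0.2,0.1,-8],[0,0,0]],
    [-1,[-0.2,0.1,-8],[0,0,0]],
    [-1,[-0.2,0.1,-8],[0,0,0]],
    [-1,[-0.2,0.1,-8],[0,0,0]],
    [-1,[-0.2,0.1,-8],[0,0,0]],
  ],
  grip_force=40,
)

```text
time: 26.6
position: [0.5315, -0.2839, 0.1027]
tool_rot: [[0.002, 0.858, -0.514], [-0.002, -0.514, -0.858], [-1.0, 0.002, 0.001]]
wrist_force: [-0.7, 0.8, 4.2]
width: 0.064
```

```bash
cat >> h.py <<'E'
M=np.array([395.5,-264.2]);RY=-28.35
def rail(x,y):
    c,s=np.cos(np.radians(RY)),np.sin(np.radians(RY));return (M+np.array([c*x-s*y,s*x+c*y]))/1000
def tilt(th,yaw=RY):
    c,s=np.cos(np.radians(yaw)),np.sin(np.radians(yaw));xr=np.array([c,s,0]);t=np.radians(th);z=np.array([0,0,1.])
    X=np.sin(t)*xr-np.cos(t)*z;Y=np.cos(t)*xr+np.sin(t)*z;return np.c_[X,Y,np.cross(X,Y)]
E
python3 - <<'E'
from h import *
for y in(58,-58):
  q=rail(6,y);q2=rail(45,y);print(y,q,q2)
  print(delta([*q2,.150],tilt(12)),delta([*q,.097],tilt(12)))
E
```

```text
58 [ 0.42832205 -0.21600547] [ 0.46264452 -0.23452487]
(array([-6.89,  4.94,  4.73]), array([ -5.82, -10.33,   2.59])) (array([-10.32,   6.79,  -0.57]), array([ -5.82, -10.33,   2.59]))
-58 [ 0.37323871 -0.31809281] [ 0.40756118 -0.33661221]
(array([-12.39,  -5.27,   4.73]), array([ -5.82, -10.33,   2.59])) (array([-15.83,  -3.42,  -0.57]), array([ -5.82, -10.33,   2.59]))
```

send_rows(
  moves=[
    [-1,[0,0,0.5],[0,0,0]],
    [-1,[0,0,2],[0,0,0]],
    [-1,[0,0,4],[0,0,0]],
    [-1,[0,0,6],[0,0,0]],
    [-1,[-2,1,6],[0,0,0]],
    [-1,[-4,2.5,6],[-2,-3,1]],
    [-1,[-6,4,6],[-4,-7,2]],
    [-1,[-6.9,4.9,6],[-5.8,-10.3,2.6]],
    [-1,[-6.9,4.9,5],[-5.8,-10.3,2.6]],
    [-1,[-6.9,4.9,5],[-5.8,-10.3,2.6]],
    [-1,[-6.9,4.9,5],[-5.8,-10.3,2.6]],
  ],
)

```text
time: 27.7
position: [0.463, -0.2355, 0.1525]
tool_rot: [[0.182, 0.861, -0.475], [-0.098, -0.465, -0.88], [-0.979, 0.206, -0.0]]
wrist_force: [1.5, 0.6, -2.4]
width: 0.062
```

Run:
```python
from h import *
s=bot.get_state();p,im=wpic('w12'); crop(im,0,0,512,384,1.56,'w12c.png',20);sc=bot.get_image('scene');cv2.imwrite('pics/s12.png',sc);crop(sc,70,140,250,330,3.1,'s12c.png',10)
print(s['position'],s['width'],s['wrist_force']);q=rail(6,58);print(delta([*q,.097],tilt(12)))
```

```text
[ 0.46300558 -0.23548697  0.15247657] 0.06225475557454922 [ 1.54357239  0.62233275 -2.4202046 ]
(array([-3.48,  1.95, -5.57]), array([-0.03, -0.05, -0.  ]))
```

View pics/w12c.png

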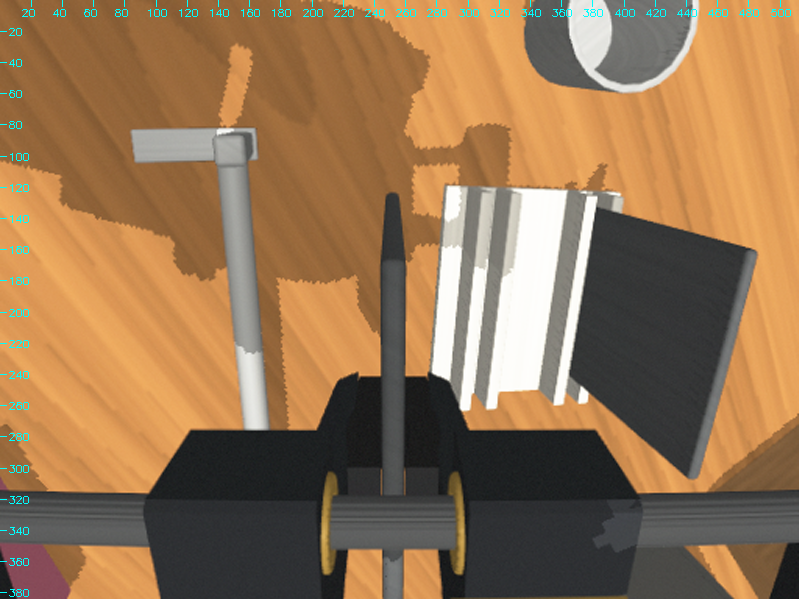

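View pics/s12c.png

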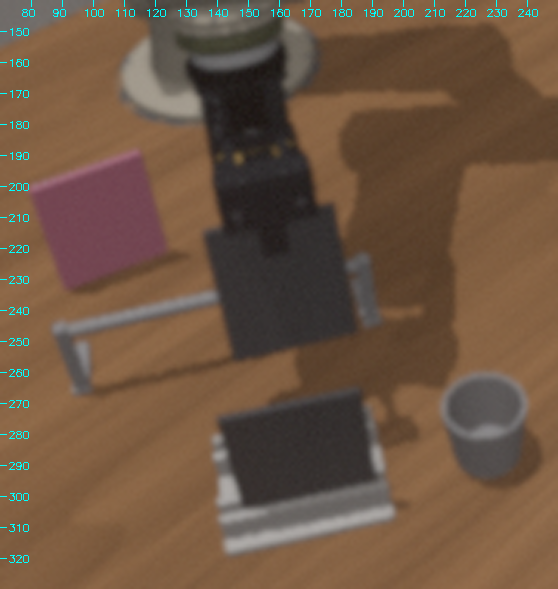

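Run:
```python
from h import *
p=pickle.load(open('w12.pkl','rb'))
def rc(w):
    c,s=np.cos(np.radians(RY)),np.sin(np.radians(RY));d=w[:2]*1000-M;return np.array([c*d[0]+s*d[1],-s*d[0]+c*d[1]]).round(1)
g=lambda x,y:(x/1.56,y/1.56)
print('post',rc(atz(p,g(231,149),.078)),'bar',rc(atz(p,g(234,200),.07)),rc(atz(p,g(256,410),.07)))
print('tcp',rc(bot.get_state()['position']))
```

```text
post [1.000e-01 1.306e+02] bar [ -1.  110.3] [ 0.1 14.1]
tcp [45.9 57.3]
```

send_rows(
  moves=[
    [-1,[-1,0.8,-1.5],[0,0,0]],
    [-1,[-1.7,1.1,-3],[0,0,0]],
    [-1,[-2,1.2,-4.5],[0,0,0]],
    [-1,[-2.4,1.4,-5.2],[0,0,0]],
    [-1,[-2.9,1.65,-5.3],[0,0,0]],
    [-1,[-3.3,1.85,-5.4],[0,0,0]],
    [-1,[-3.45,1.95,-5.5],[0,0,0]],
    [-1,[-3.45,1.95,-5.6],[0,0,0]],
    [-1,[-3.45,1.95,-5.6],[0,0,0]],
    [-1,[-3.45,1.95,-5.6],[0,0,0]],
  ],
)

```text
time: 28.8
position: [0.4288, -0.2161, 0.0969]
tool_rot: [[0.182, 0.861, -0.475], [-0.098, -0.464, -0.88], [-0.978, 0.207, 0.0]]
wrist_force: [-0.3, 0.3, -3.0]
width: 0.064
```

Run:
```python
from h import *
s=bot.get_state();p,im=wpic('w13'); crop(im,0,0,512,384,1.56,'w13c.png',20);sc=bot.get_image('scene');cv2.imwrite('pics/s13.png',sc);crop(sc,70,140,250,330,3.1,'s13c.png',10)
q=rail(6,58);print(delta([*q,.097],tilt(12)),s['wrist_force'])
```

```text
(array([-0.04,  0.01,  0.02]), array([-0.02, -0.04, -0.  ])) [-0.25466653  0.26747528 -2.97785281]
```

View pics/w13c.png

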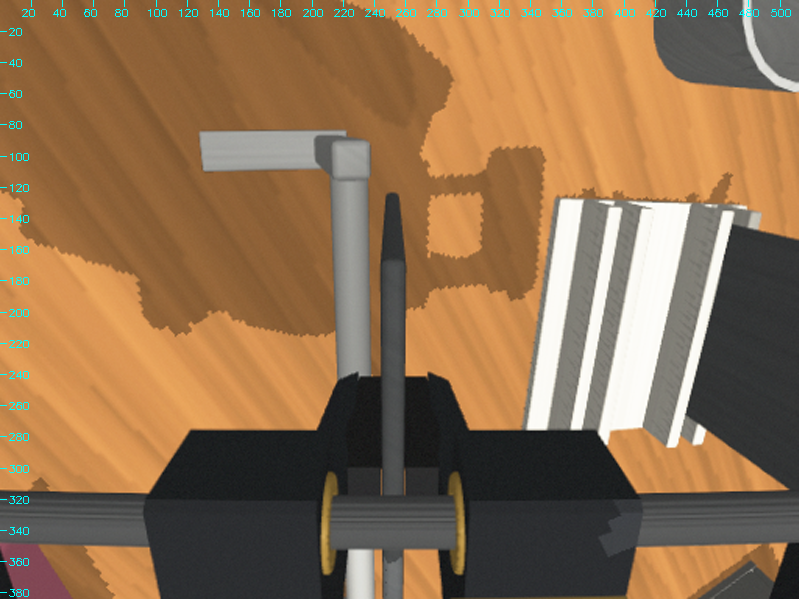

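View pics/s13c.png

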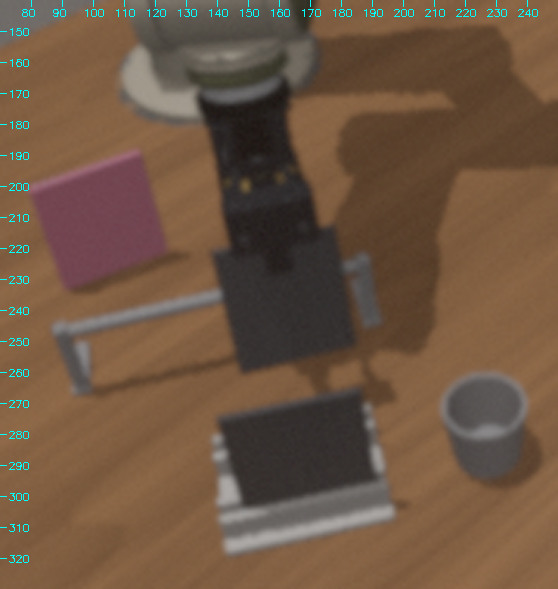

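send_rows(
  moves=[
    [-1,[0,0,-0.05],[0,0,0]],
    [-1,[0,0,-0.1],[0,0,0]],
    [-1,[0,0,-0.15],[0,0,0]],
    [-1,[0,0,-0.15],[0,0,0]],
    [-1,[0,0,-0.15],[0,0,0]],
  ],
)

```text
time: 29.4
position: [0.4287, -0.2161, 0.0953]
tool_rot: [[0.182, 0.861, -0.475], [-0.098, -0.465, -0.88], [-0.978, 0.207, -0.0]]
wrist_force: [1.0, 0.5, -1.4]
width: 0.066
```

send_rows(
  moves=[
    [-1,[-0.05,0.03,0],[0,0,0]],
    [-1,[-0.1,0.05,0],[0,0,0]],
    [-1,[-0.13,0.07,0],[0,0,0]],
    [-1,[-0.13,0.07,0],[0,0,0]],
  ],
)

```text
time: 29.8
position: [0.4274, -0.2154, 0.0953]
tool_rot: [[0.182, 0.861, -0.475], [-0.098, -0.464, -0.88], [-0.978, 0.207, -0.0]]
wrist_force: [-0.5, -0.4, -1.7]
width: 0.062
```

send_rows(
  moves=[
    [-0.85,[0,0,0],[0,0,0]],
    [-0.8,[0,0,0],[0,0,0]],
    [-0.7,[0,0,0],[0,0,0]],
    [-0.6,[0,0,0],[0,0,0]],
    [-0.5,[0,0,0],[0,0,0]],
    [-0.4,[0,0,0],[0,0,0]],
    [-0.4,[0,0,0],[0,0,0]],
    [-0.4,[-0.18,0.1,1],[0,0,0]],
    [-0.4,[-0.54,0.3,3],[0,0,0]],
    [-0.4,[-0.9,0.5,5],[0,0,0]],
    [-0.4,[-1.27,0.7,7],[0,0,0]],
    [-0.4,[-1.6,0.9,9],[0,0,0]],
    [-0.4,[-1.6,0.9,11],[0,0,0]],
    [-0.4,[-1.6,0.9,11],[0,0,0]],
  ],
)

```text
time: 31.2
position: [0.4121, -0.207, 0.2081]
tool_rot: [[0.186, 0.86, -0.475], [-0.102, -0.464, -0.88], [-0.977, 0.212, 0.001]]
wrist_force: [-0.8, 0.6, 0.5]
width: 0.3
```

Run:
```python
from h import *
s=bot.get_state();p,im=wpic('w14'); crop(im,0,0,512,384,1.56,'w14c.png',20);sc=bot.get_image('scene');cv2.imwrite('pics/s14.png',sc);crop(sc,70,140,250,330,3.1,'s14c.png',10)
print(s['position'],s['width'],s['wrist_force'])
```

```text
[ 0.41206685 -0.20697003  0.20813708] 0.3004574778223983 [-0.75736625  0.61667942  0.47205855]
```

View pics/w14c.png

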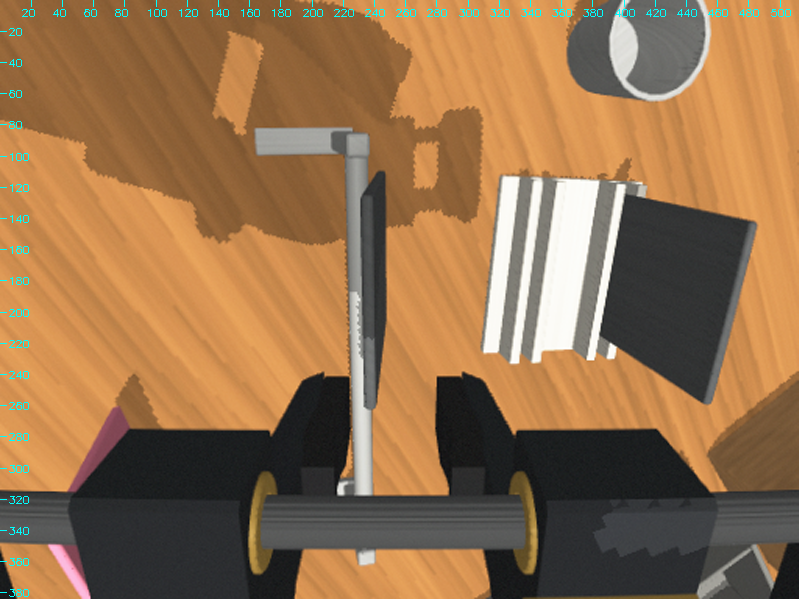

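View pics/s14c.png

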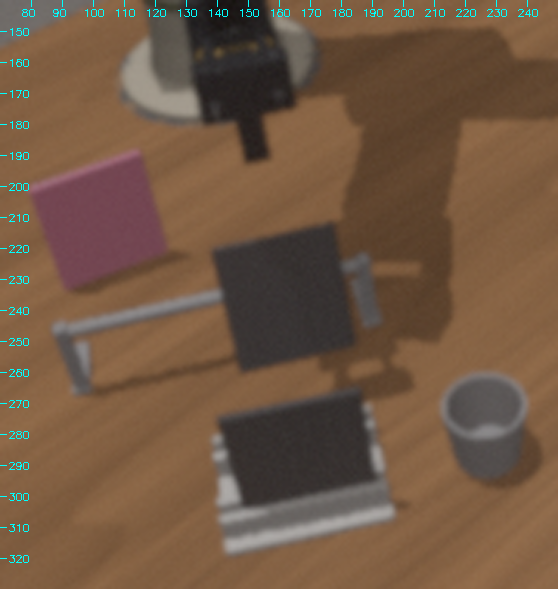

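Run:
```python
from h import *
print(delta([.5832,-.3178,.182],down(-31)))
```

```text
(array([ 17.2 , -11.15,  -2.33]), array([ 5.94, 10.41, -2.64]))
```

send_rows(
  moves=[
    [-0.3,[0,0,2],[0,0,0]],
    [-0.3,[3,-2,3],[2,3,-1]],
    [-0.3,[7,-4.5,2],[4,7,-2]],
    [-0.3,[11,-7,0],[5.9,10.4,-2.6]],
    [-0.3,[15,-9.7,-1],[5.9,10.4,-2.6]],
    [-0.3,[17.2,-11.1,-2.3],[5.9,10.4,-2.6]],
    [-0.3,[17.2,-11.1,-2.3],[5.9,10.4,-2.6]],
    [-0.3,[17.2,-11.1,-2.3],[5.9,10.4,-2.6]],
    [-0.3,[17.2,-11.1,-2.3],[5.9,10.4,-2.6]],
  ],
)

```text
time: 32.2
position: [0.5827, -0.3168, 0.1828]
tool_rot: [[0.0, 0.858, -0.514], [-0.001, -0.514, -0.858], [-1.0, 0.001, 0.0]]
wrist_force: [0.4, -0.4, -0.4]
width: 0.347
```

Run:
```python
from h import *
p,im=wpic('w15'); crop(im,0,0,512,384,1.56,'w15c.png',20)
print(delta([.5832,-.3178,.103],down(-31)))
```

```text
(array([ 0.05, -0.1 , -8.03]), array([ 0.06,  0.05, -0.05]))
```

View pics/w15c.png

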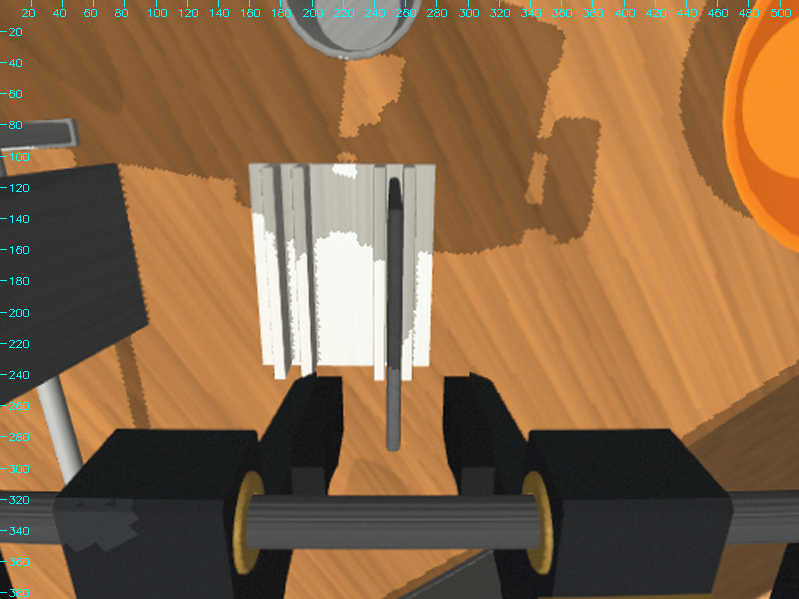

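send_rows(
  moves=[
    [-0.3,[0,-0.05,-2],[0,0,0]],
    [-0.3,[0,-0.05,-5],[0,0,0]],
    [-0.3,[0,-0.05,-7],[0,0,0]],
    [-0.3,[0,-0.05,-8],[0,0,0]],
    [-0.3,[0,-0.05,-8],[0,0,0]],
    [-0.3,[0,-0.05,-8],[0,0,0]],
    [-1,[0,-0.05,-8],[0,0,0]],
    [-1,[0,-0.05,-8],[0,0,0]],
    [-1,[0,-0.05,-8],[0,0,0]],
    [-1,[0,-0.05,-8],[0,0,0]],
    [-1,[0,-0.05,-8],[0,0,0]],
    [-1,[0,-0.05,-8],[0,0,0]],
    [-1,[0,-0.05,-8],[0,0,0]],
    [-1,[0,-0.05,-8],[0,0,0]],
  ],
  grip_force=40,
)

```text
time: 33.65
position: [0.5829, -0.3175, 0.1037]
tool_rot: [[0.001, 0.858, -0.514], [-0.002, -0.514, -0.858], [-1.0, 0.002, 0.001]]
wrist_force: [0.1, 0.6, 5.8]
width: 0.065
```

Run:
```python
from h import *
for x,z in((60,.16),(20,.105),(5.5,.097)):
  q=rail(x,-58);print(delta([*q,z],tilt(12)))
print(bot.get_state()['position'])
```

```text
(array([-16.22,  -2.63,   5.63]), array([ -5.84, -10.34,   2.59]))
(array([-19.74,  -0.73,   0.13]), array([ -5.84, -10.34,   2.59]))
(array([-21.01,  -0.04,  -0.67]), array([ -5.84, -10.34,   2.59]))
[ 0.58293092 -0.3174577   0.10372697]
```

send_rows(
  moves=[
    [-1,[0,0,0.5],[0,0,0]],
    [-1,[0,0,2],[0,0,0]],
    [-1,[0,0,4],[0,0,0]],
    [-1,[0,0,6.5],[0,0,0]],
    [-1,[-3,-0.5,6.5],[0,0,0]],
    [-1,[-6,-1,6.5],[0,0,0]],
    [-1,[-9,-1.5,6.5],[-2,-3,1]],
    [-1,[-12,-2,6.5],[-4,-7,2]],
    [-1,[-15,-2.5,6.5],[-5.8,-10.3,2.6]],
    [-1,[-16.2,-2.6,5.6],[-5.8,-10.3,2.6]],
    [-1,[-16.2,-2.6,5.6],[-5.8,-10.3,2.6]],
    [-1,[-16.2,-2.6,5.6],[-5.8,-10.3,2.6]],
  ],
)

```text
time: 34.85
position: [0.4214, -0.3437, 0.1604]
tool_rot: [[0.183, 0.861, -0.475], [-0.098, -0.465, -0.88], [-0.978, 0.207, -0.0]]
wrist_force: [0.0, 0.5, -2.3]
width: 0.067
```

Run:
```python
from h import *
s=bot.get_state();p,im=wpic('w16'); crop(im,0,0,512,384,1.56,'w16c.png',20)
print(s['position'],s['width'],s['wrist_force'])
for x,z in((20,.105),(5.5,.0975)):
  q=rail(x,-58);print(delta([*q,z],tilt(12)))
```

```text
[ 0.42143859 -0.34371108  0.16044385] 0.06699043912089968 [ 5.54289148e-04  5.37033161e-01 -2.28921492e+00]
(array([-3.62,  1.89, -5.54]), array([-0.01, -0.01, -0.04]))
(array([-4.9 ,  2.58, -6.29]), array([-0.01, -0.01, -0.04]))
```

View pics/w16c.png

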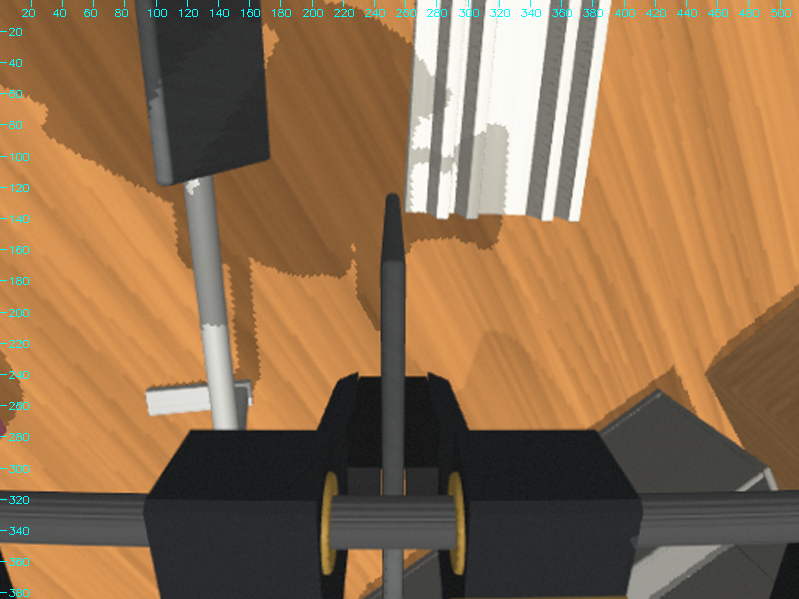

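Run:
```python
from h import *
p=pickle.load(open('w16.pkl','rb'))
def rc(w):
    c,s=np.cos(np.radians(RY)),np.sin(np.radians(RY));d=w[:2]*1000-M;return np.array([c*d[0]+s*d[1],-s*d[0]+c*d[1]]).round(1)
g=lambda x,y:(x/1.56,y/1.56)
print('p1 top near',rc(atz(p,g(164,184),.122)),'p1 bottom',rc(atz(p,g(269,158),.0)),'post near bar end',rc(atz(p,g(222,430),.07)))
print('held far edge top',rc(atz(p,g(392,194),.185)),'tcp',rc(bot.get_state()['position']))
```

```text
p1 top near [-3.7  6.8] p1 bottom [27.8  6.9] post near bar end [  -2.2 -114.3]
held far edge top [56.6  9.7] tcp [ 60.9 -57.5]
```

Run:
```python
from h import *
p=pickle.load(open('w16.pkl','rb'))
def rc(w):
    c,s=np.cos(np.radians(RY)),np.sin(np.radians(RY));d=w[:2]*1000-M;return np.array([c*d[0]+s*d[1],-s*d[0]+c*d[1]]).round(1)
g=lambda x,y:(x/1.56,y/1.56)
print(rc(atz(p,g(392,264),.188)),rc(atz(p,g(392,194),.065)))
```

```text
[56.  -5.7] [81.8 -5.9]
```

Gap ≈ 12 mm, as planned. Lower and slide in.

send_rows(
  moves=[
    [-1,[-1.2,0.6,-1.5],[0,0,0]],
    [-1,[-2.4,1.2,-3],[0,0,0]],
    [-1,[-3.4,1.8,-4.5],[0,0,0]],
    [-1,[-3.7,1.95,-5.6],[0,0,0]],
    [-1,[-4.2,2.2,-6.0],[0,0,0]],
    [-1,[-4.6,2.4,-6.2],[0,0,0]],
    [-1,[-4.9,2.55,-6.3],[0,0,0]],
    [-1,[-4.9,2.55,-6.35],[0,0,0]],
    [-1,[-4.9,2.55,-6.4],[0,0,0]],
    [-1,[-4.9,2.55,-6.4],[0,0,0]],
  ],
)

```text
time: 35.9
position: [0.373, -0.3183, 0.0966]
tool_rot: [[0.183, 0.861, -0.474], [-0.099, -0.464, -0.88], [-0.978, 0.208, 0.0]]
wrist_force: [1.1, -0.1, -2.7]
width: 0.067
```

Run:
```python
from h import *
q=rail(4.4,-58);print(delta([*q,.0963],tilt(12)),bot.get_state()['wrist_force'])
```

```text
(array([-0.12,  0.1 , -0.03]), array([ 0.01,  0.  , -0.04])) [ 1.10129048 -0.10297955 -2.72938834]
```

send_rows(
  moves=[
    [-1,[-0.06,0.04,-0.04],[0,0,0]],
    [-1,[-0.12,0.07,-0.06],[0,0,0]],
    [-1,[-0.12,0.07,-0.06],[0,0,0]],
    [-1,[-0.12,0.07,-0.06],[0,0,0]],
  ],
)

```text
time: 36.3
position: [0.3719, -0.3178, 0.0962]
tool_rot: [[0.183, 0.861, -0.474], [-0.099, -0.464, -0.88], [-0.978, 0.208, 0.0]]
wrist_force: [-0.1, 0.2, -2.3]
width: 0.068
```

send_rows(
  moves=[
    [-0.85,[0,0,0],[0,0,0]],
    [-0.8,[0,0,0],[0,0,0]],
    [-0.7,[0,0,0],[0,0,0]],
    [-0.6,[0,0,0],[0,0,0]],
    [-0.5,[0,0,0],[0,0,0]],
    [-0.4,[0,0,0],[0,0,0]],
    [-0.4,[0,0,0],[0,0,0]],
    [-0.4,[-0.18,0.1,1],[0,0,0]],
    [-0.4,[-0.54,0.3,3],[0,0,0]],
    [-0.4,[-0.9,0.5,5],[0,0,0]],
    [-0.4,[-1.27,0.7,7],[0,0,0]],
    [-0.4,[-1.6,0.9,9],[0,0,0]],
    [-0.4,[-1.6,0.9,12],[0,0,0]],
    [-0.4,[-1.6,0.9,15],[0,0,0]],
    [-0.4,[-1.6,0.9,15],[0,0,0]],
  ],
)

```text
time: 37.8
position: [0.3565, -0.3098, 0.2504]
tool_rot: [[0.187, 0.86, -0.474], [-0.105, -0.462, -0.88], [-0.977, 0.215, 0.004]]
wrist_force: [-0.7, -0.4, 0.3]
width: 0.299
```

Run:
```python
from h import *
s=bot.get_state();p,im=wpic('w17'); crop(im,0,0,512,384,1.56,'w17c.png',20);sc=bot.get_image('scene');cv2.imwrite('pics/s17.png',sc);crop(sc,60,130,370,330,2.5,'s17c.png',20)
print(s['position'],s['width'])
```

```text
[ 0.35648116 -0.30975763  0.25044146] 0.2988519856332475
```

View pics/w17c.png

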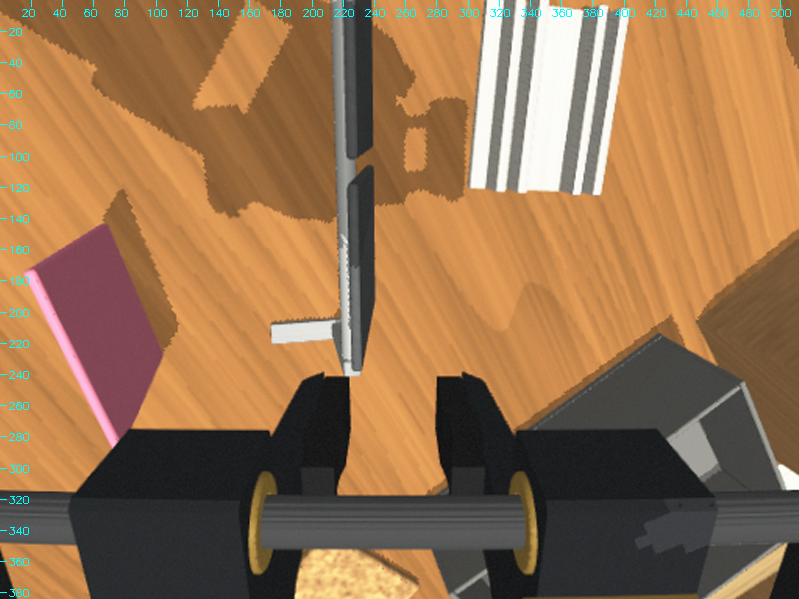

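View pics/s17c.png

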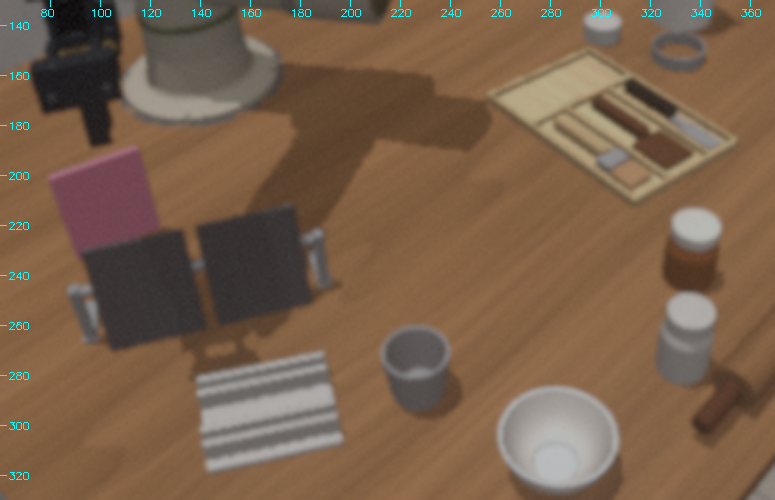

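Run:
```python
from h import *
t=bot.get_image('top');cv2.imwrite('pics/t17.png',t);crop(t,105,125,215,255,4.6,'t17c.png',10)
```

```text
(no output)
```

View pics/t17.png

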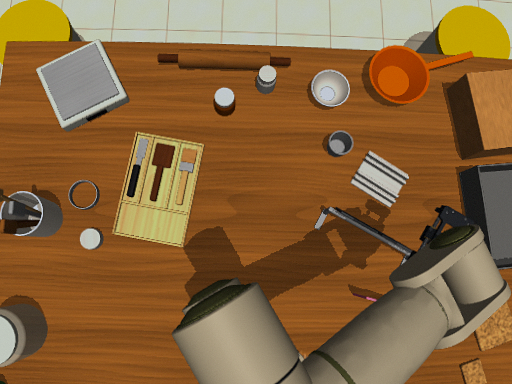

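View pics/t17c.png

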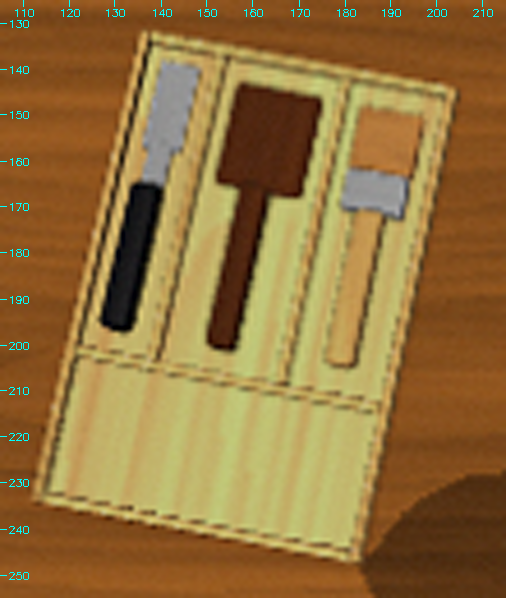

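Run:
```python
from h import *
s=bot.get_state();print(s['time'],s['wrist_force']);print(bot.finish_job())
```

```text
37.95 [-0.449794   -0.31960741 -0.31335252]
the job is handed in; nothing more can be done
None
```

I put the knife, brush and wooden spatula away in their compartments, leaned both dark plates on the rail, and handed the job in at about 38 s. The dough scraper was absent: no camera view showed it, so the cross compartment stays empty.

- **Tools:** The last top, scene and wrist pictures show all three flat in their own compartments with handles towards the cross compartment. They lie straight, though the brush is about 1.5° off by pixel measurement. The spatula had been knocked about 4 cm before I reached it, so I measured it again and adjusted the grasp.
- **Plates:** Both stand on the bench on the far side of the rail, released at about 12° tilt onto its bar. They are about 12 mm apart.
- **Robot and bench:** The gripper is clear above the rail and touching nothing. The last pictures show nothing else shifted, and wrist force readings stayed under about 6 N.
- **Disagreement:** The wrist camera read positions 2–4 mm off from the top and scene cameras along the jaw direction. I averaged or corrected for this, and the grasps and placings fitted.

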